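# Load the brass collet into the lever collet fixture

## Task

Take the brass collet out of the wooden rack, lower it tail first into the bore of the green collet fixture and turn it lightly by feel, without forcing it, until its keyway finds the key hidden down the bore and it slides fully home with its shoulder flat on the fixture's nose. Then swing the closing lever round to its far stop to lock it and let go. Leave the other collets and everything else on the bench where it is.

Things in the scene. Friction and masses are not known exactly. Their poses are not given: they have to be found in the camera images.
- brass_nose (a point): Brass collet, the only brass-coloured one, upright in one of the rack's pockets; 100 mm tall, 0.3 to 0.5 kg. This point: centre of its nose, a plain cylinder 40 mm in diameter and 40 mm high, to be gripped; z up along the collet's axis. Its shoulder (flat underside of the nose) lies 20 mm below. A red paint dot on the rim of the nose's top, on this point's -x side, marks the keyway.
- brass_tail (a point): Centre of the brass collet's lower end, 80 mm below brass_nose. The body, from here up to the shoulder (60 mm), is 31.8 mm in diameter; its last 4 mm narrow to 22 mm. The keyway, a groove about 6 mm wide at the surface and 3 mm deep, runs along the whole body on the -x side.
- collet_rack: Fixed wooden block, 84 mm (x) by 246 mm (y) by 30 mm high, origin at the centre of its underside. Three pockets in a row along its y axis at -78, 0 and +78 mm, each 35 mm in diameter and 24 mm deep; any one of them may hold the brass collet. Grip across the row (along the rack's x).
- collet_fixture: Fixed green casting: base 115 mm (x) by 170 mm (y) by 18 mm, round body 92 mm in diameter up to 90 mm high, then a steel nose 62 mm in diameter whose flat top is 104 mm above the bench. Cam ring of the lever, 102 mm in diameter, round it at 70 to 88 mm. Origin at the centre of the underside.
- bore_mouth (a point): Centre of the upright bore's mouth on the fixture's flat top, 104 mm above the bench; axes parallel to the fixture's. Bore 33.4 mm in diameter, 86 mm deep, with a lead-in cone 2 mm wide. The collet is home when its shoulder lies on this face. Its keyway must face the key: see key_level.
- key_level (a point): Point on the bore's axis 15 mm below the mouth, where the key's top is. The key, 3.2 mm wide, stands 3 mm into the bore on the fixture's -x side give or take 0.5 rad about the vertical; that angle is not measured. At a wrong angle the collet rests on the key, tail about 19 mm down the bore; it slides on with its keyway within about 0.08 rad of the key. The key bears at most 80 N.
- lever_grip (a point): Centre of the black upright hand grip (22 mm in diameter, 48 mm high, 90 to 138 mm above the bench) at the end of the closing lever, 128 mm from the fixture's axis. The steel arm runs from its foot to the fixture at 79 mm above the bench.
- closing_lever (a joint): Angle of the closing lever in rad, about the fixture's upright axis. At 0 (open) its arm points along the fixture's -y axis (to the robot's right); it grows anticlockwise seen from above, up to the stop at 1.05 (locked). It needs about 2 N at the grip and stays where it is left. It starts between 0 and 0.2.
- steel_collet_a: Bystander: steel collet in a pocket of the rack, 74 mm tall (its top 80 mm above the bench), head 37 mm in diameter; origin at the centre of its tail end.
- steel_collet_b: Bystander: another steel collet in a pocket of the rack, same size; origin at the centre of its tail end.
- clip_pan: Bystander: round aluminium pan of small clips, 210 mm in diameter, 22 mm high; origin at the centre of its underside.
- tumbler: Bystander: purple steel drinking tumbler with a black lid, 72 mm in diameter, 190 mm high; origin at the centre of its underside.
- screwdriver: Bystander: screwdriver with a yellow handle lying on the bench; origin at its underside, axis along its x.
- pliers: Bystander: red-handled pliers lying flat, 160 mm long along x; origin at the pivot, on the underside.
- parts_bin: Bystander: grey open bin of steel parts, 100 by 150 by 60 mm; origin at the centre of its underside.
- carton: Bystander: cardboard carton, 110 by 80 by 60 mm; origin at the centre of its underside.
Not all that is in view belongs to the job. Of the things like the part that bears brass_nose, leave any that is blue; of the rest the larger one is meant.

How it is judged:
By the outcome, as a careful person would: the job done as asked, in the order asked, and still so for the second after the job is handed in, with the robot touching nothing.
It also fails if it takes over 72 s, if anything falls off the work surface, if the arm or the gripper's body presses on something with over 40 N, if the wrist force passes 120 N, or if a joint passes its speed limit or range.

## Robot

A 6-joint arm with a two-finger parallel gripper is mounted at the origin on the work surface. World frame = base frame: x ahead of the robot, y to its left, z up, the work surface at z = 0. Lengths are in m, angles in rad, forces in N, time in s.
With the tool pointing down it reaches from about 0.35 to 0.775 m from the base axis. Payload 7.3 kg.
Tool frame: the origin (TCP) lies on the centre line of the jaws, within the pads' length; the fingertips stand ahead of it and the grasp point (between the pads) lies 11 mm behind it (robot.nose_length is the z of the fingertips in the tool frame, in m); z points along the fingers, y is the line along which they close (so a half turn about z gives the same grasp; the last joint's range is limited). The gripper opens to 92 mm and grips with 3 to 60 N. Pads are 19 mm wide; open, the fingers measure 130 mm over their backs; the gripper's body (75 mm by 190 mm) begins 47 mm behind the grasp point.
Start: joints at [1.006, 0.342, 1.524, -0, 1.275, -0.146], TCP at [0.213, 0.48, 0.235] pointing down, gripper open.
Joint ranges: [-2.53, 2.53], [-0.77, 2.02], [0.04, 2.7], [-1, 4.14], [0.28, 2.66], [-3.11, 3.11]. Speed limits (rad/s): [2.57, 2.57, 3.14, 3.14, 3.14, 3.14].

## Interface

Orientations are given as [roll, pitch, yaw] about the fixed x, y, z axes, in that order (R = Rz(yaw) Ry(pitch) Rx(roll)).
In Python, from cell import robot, cams gives the robot as it stands. The module is installed in compiled form; this text tells all that it offers.
- The arm moves only by the tool carry_out, never from a script. Its argument "deltas" is a list of rows, each a list of 7 numbers: the shift along the tool's x, y, z in cm, then the turn, a rotation vector about the tool's x, y, z in rad, then the opening, from 0 (shut) to 1 (fully open). A call has exactly 8 rows; each row shifts and turns the commanded pose from where the row before left it, along the tool's axes as they then stand; what a row does not reach is not made up. A row lasts 1/12 s, in which the tool goes at most 41.7 mm and 7.16 degrees, less where a joint would pass 70% of its speed; a pose out of reach is approached as far as the arm can. A call is refused whole if a number of a shift passes 4.17 or a number of a turn 0.125, either way. A call with a gripper value outside its range is refused whole. The fingers move at their own pace and stop on an object; "force" is the grip in N (left out, the last holds). Time passes only in rows, so rows that do not move let the fingers close, or fill a call up. It gives the time, the measured TCP pose, the force, the opening and the grip force at its end, in the units of the state.
- robot.observe(): the state, without advancing time (a new reading comes with each control period).
- cams.read_camera(name): name is "scene" or "side" or "wrist"; returns a dict with "image" (420x560x3 uint8, blue, green, red), "depth" (420x560 float32, m along the optical axis (not along the pixel's ray), 0 where there is no reading), "fx", "fy", "cx", "cy" (pixels), "world_to_cam" (4x4, takes a point from world to camera coordinates). Camera axes: x right, y up, looking along -z (the intrinsics and any distortion apply to the point x, -y, -z); pixel columns grow to the right and rows downward; lengths in m; the calibration is good to about 2 mm. A picture is of the moment at which its call begins.
- robot.hand_in(): hands the job in; it is judged then, once.
The state is a dict: "time": time; "qpos": joint angles; "qvel": joint speeds; "joint_efforts": joint torques, N m; "tool_pos": TCP position; "tool_rot": TCP orientation; "contact_force": force on the tool from outside, world axes, zero at the start; "torque": the same for the moment, N m; "opening": finger opening in m; "grip_force": force on a finger pad.
Only numpy, scipy, OpenCV 4.12 (cv2) and the standard library are available. Lean on these libraries where they do the work, as an engineer would, in place of code of your own. Each camera call takes 0.05 s, during which the arm holds its last target. There are 200 camera calls.

## Working session

There is one attempt and no reset: what is moved stays moved. The work goes in short steps, Python scripts to look and compute and a tool call to move; the robot and the scene stay as the last step left them, time stands still between calls to the robot, and variables do not carry over. Pictures are saved under pics/ and viewed, at most 10 in all, crops included, and the job is handed in when it is done.

Besides the shell and the picture viewer there is one more tool, called after ">>>" as name(argument=value, ...), one argument or row to a line, values as JSON. carry_out: Moves the arm, as the interface text tells. Its arguments: {"type":"object","properties":{"deltas":{"type":"array","items":{"type":"array","items":{"type":"number"}}},"force":{"type":"number"}},"required":["deltas"]}

```bash
mkdir -p pics; cat > h.py <<'E'
import numpy as np, cv2
from cell import robot, cams
def ray(c,u,v):
    T=np.linalg.inv(c["world_to_cam"]); d=np.array([(u-c["cx"])/c["fx"],-(v-c["cy"])/c["fy"],-1])
    return T[:3,3],T[:3,:3]@d
def onz(c,u,v,z):
    o,d=ray(c,u,v); return o+d*(z-o[2])/d[2]
def proj(c,p):
    q=c["world_to_cam"]@np.append(p,1); return c["cx"]+c["fx"]*q[0]/-q[2], c["cy"]-c["fy"]*q[1]/-q[2]
def cloud(c):
    v,u=np.mgrid[:420,:560]; d=c["depth"]; P=np.stack([(u-c["cx"])/c["fx"]*d,-(v-c["cy"])/c["fy"]*d,-d],-1)
    T=np.linalg.inv(c["world_to_cam"]); return P@T[:3,:3].T+T[:3,3]
E
python3 - <<'E'
from h import *
a=cams.read_camera("scene");b=cams.read_camera("side")
cv2.imwrite("pics/s.png",a["image"]);cv2.imwrite("pics/d.png",b["image"])
s=robot.observe();print(s, robot.nose_length)
for c in(a,b):print(np.linalg.inv(c["world_to_cam"]).round(3),c["fx"],c["cx"],c["cy"],[k for k in c])
E
```

```text
{'time': 0.1, 'qpos': array([ 1.00599813e+00,  3.42648492e-01,  1.52490773e+00,  3.68247178e-06,
        1.27540638e+00, -1.45991062e-01]), 'qvel': array([ 0.00010151, -0.00220927, -0.00192751,  0.00120326, -0.00120763,
       -0.00018226]), 'joint_efforts': array([ 2.51364130e-03, -4.32007742e+01, -2.44693977e+01,  7.19201728e-02,
        5.25799650e-02, -1.05009080e-04]), 'tool_pos': array([0.21328835, 0.47934099, 0.23412162]), 'tool_rot': array([-3.14023779e+00, -2.02774597e-04,  2.72278431e+00]), 'contact_force': array([-0.16446928, -0.41812317, -0.1439525 ]), 'torque': array([-0.02547026, -0.03653358,  0.01630532]), 'grip_force': 0.0, 'opening': 0.0919002671697102} 0.008
[[-3.900e-02 -8.610e-01  5.060e-01  1.075e+00]
 [ 9.990e-01 -2.900e-02  2.900e-02  1.000e-03]
 [-1.000e-02  5.070e-01  8.620e-01  9.780e-01]
 [ 0.000e+00  0.000e+00  0.000e+00  1.000e+00]] 474.7130091235465 284.10817389057684 210.46581167490646 ['image', 'depth', 'fx', 'fy', 'cx', 'cy', 'world_to_cam']
[[ 0.873  0.351 -0.339  0.066]
 [-0.488  0.641 -0.593 -0.86 ]
 [ 0.009  0.683  0.731  1.12 ]
 [ 0.     0.     0.     1.   ]] 532.818692876604 286.4475360668519 213.0918084835163 ['image', 'depth', 'fx', 'fy', 'cx', 'cy', 'world_to_cam']
```

View pics/s.png

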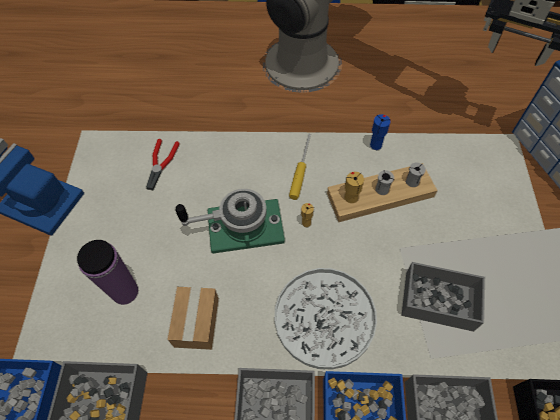

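View pics/d.png

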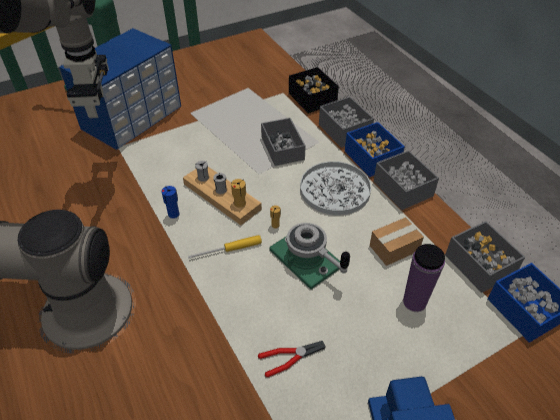

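Scene view: the brass candidates are the large one in the rack (353,185), a small loose one (307,214) and a blue one (380,130). The large brass one in the rack fits: it isn't blue and it is the larger of the other two. The fixture is at (240,212) and the lever grip at (181,213). The side view agrees, with the rack brass at (238,193) and the fixture at (307,240).

```bash
cat > m.py <<'E'
from h import *
def fitc(P):
    A=np.c_[2*P,np.ones(len(P))]; s=np.linalg.lstsq(A,(P**2).sum(1),rcond=None)[0]; return s[:2],np.sqrt(s[2]+s[0]**2+s[1]**2)
for n in("scene","side"):
    c=cams.read_camera(n); X=cloud(c); im=c["image"]; hsv=cv2.cvtColor(im,cv2.COLOR_BGR2HSV)
    print(n)
    ctr=onz(c,*((353,180) if n=="scene" else (238,185)),.106)
    near=np.hypot(*(X[...,:2]-ctr[:2]).transpose(2,0,1))<.04
    m=near&(abs(X[...,2]-.106)<.006); P=X[m]; print("brass top",len(P),P.mean(0).round(4),np.median(P[:,2]))
    h=cv2.convexHull(np.argwhere(m)[:,::-1].astype(np.int32))[:,0]
    Q=np.array([onz(c,u,v,.106)[:2] for u,v in h]);print(" hull",fitc(Q),cv2.minEnclosingCircle(Q.astype(np.float32)))
    red=near&(X[...,2]>.09)&(im[...,2]>120)&(im[...,1]<70)&(im[...,0]<70);
    vu=np.argwhere(red); print(" red",len(vu), onz(c,*vu.mean(0)[::-1],.106).round(4) if len(vu) else "")
    f=onz(c,*((240,205) if n=="scene" else (307,235)),.104)
    m=(np.hypot(*(X[...,:2]-f[:2]).transpose(2,0,1))<.05)&(abs(X[...,2]-.104)<.006)
    cs,_=cv2.findContours(m.astype(np.uint8),cv2.RETR_CCOMP,cv2.CHAIN_APPROX_NONE)
    for k in sorted(cs,key=len)[-3:]:
        if len(k)>15: print(" fix",len(k),fitc(np.array([onz(c,u,v,.104)[:2] for u,v in k[:,0]])))
    g=(hsv[...,1]>90)&(abs(hsv[...,0].astype(int)-75)<18)&(X[...,2]<.04)&(X[...,2]>.005)
    vu=np.argwhere(g); r=cv2.minAreaRect(np.array([onz(c,u,v,.018)[:2] for v,u in vu]).astype(np.float32)*1000);print(" base",r)
    w=(abs(hsv[...,0].astype(int)-15)<8)&(hsv[...,1]>80)&(abs(X[...,2]-.03)<.006)&(np.hypot(*(X[...,:2]-ctr[:2]).transpose(2,0,1))<.25)
    vu=np.argwhere(w); r=cv2.minAreaRect(np.array([onz(c,u,v,.03)[:2] for v,u in vu]).astype(np.float32)*1000);print(" rack",r)
    k=(im.max(2)<60)&(X[...,2]>.09)&(X[...,2]<.15)&(np.hypot(*(X[...,:2]-f[:2]).transpose(2,0,1))<.17)
    if k.any(): print(" grip",k.sum(),X[k].mean(0).round(4),X[k].min(0).round(3),X[k].max(0).round(3))
    if n=="scene": cv2.imwrite("pics/c.png",cv2.resize(im[110:250,160:440],(800,400),interpolation=cv2.INTER_CUBIC))
E
python3 m.py
```

```text
scene
brass top 225 [0.4766 0.126  0.1058] 0.10576369050216994
 hull (array([0.47661074, 0.1260123 ]), np.float64(0.020369553669374055)) ((0.4766172766685486, 0.12587587535381317), 0.02153393253684044)
 red 5 [0.4598 0.1203 0.106 ]
 fix 41 (array([ 0.55073951, -0.11882689]), np.float64(0.016865405664091712))
 fix 74 (array([ 0.55080908, -0.11894035]), np.float64(0.030581069931947508))
 base ((690.145751953125, 149.22781372070312), (800.9183349609375, 190.40472412109375), 62.823081970214844)
 rack ((465.103271484375, 160.58009338378906), (87.56068420410156, 328.56427001953125), 18.407596588134766)
 grip 223 [ 0.5722 -0.2017  0.1136] [ 0.506 -0.252  0.09 ] [ 0.593 -0.079  0.143]
side
brass top 115 [0.4737 0.1236 0.1036] 0.10373087451698204
 hull (array([0.47311007, 0.12094992]), np.float64(0.019877974088040287)) ((0.47270822525024414, 0.12127679586410522), 0.02090582624077797)
 red 1 [0.46   0.1192 0.106 ]
 fix 37 (array([ 0.54661752, -0.12382949]), np.float64(0.017590608593800044))
 fix 68 (array([ 0.54636112, -0.12411028]), np.float64(0.02985067457004386))
 base ((661.5072631835938, 458.887939453125), (666.3858032226562, 1237.387451171875), 15.568102836608887)
 rack ((454.7174072265625, 144.54217529296875), (165.8404998779297, 337.8710021972656), 0.23819918930530548)
 grip 143 [ 0.573  -0.2387  0.118 ] [ 0.511 -0.256  0.09 ] [ 0.588 -0.089  0.139]
```

View pics/c.png

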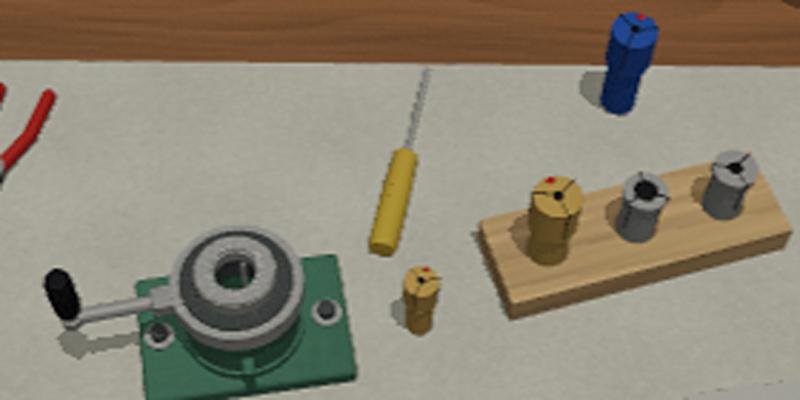

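The enlarged crop confirms the target: the large brass collet in the rack's robot-right end pocket at (553,215), with its red dot at (550,180). The small brass one (422,300) and the blue one stay where they are. I'll move above the target and measure from the wrist.

>>> carry_out(
  deltas=[
    [-2.4, -1.37, 0, 0, 0, 0, 1],
    [-2.4, -1.37, 0, 0, 0, 0, 1],
    [-2.4, -1.37, 0, 0, 0, 0, 1],
    [-2.4, -1.37, 0, 0, 0, 0, 1],
    [-2.4, -1.37, 0, 0, 0, 0, 1],
    [-2.4, -1.37, 0, 0, 0, 0, 1],
    [-2.4, -1.37, 0, 0, 0, 0, 1],
    [-2.4, -1.37, 0, 0, 0, 0, 1],
  ],
)

```text
time: 0.87
tool_pos: [0.3448, 0.3002, 0.2347]
tool_rot: [3.142, -0.0, 2.723]
contact_force: [-0.4, 0.2, 0.4]
opening: 0.0919
grip_force: 0.0
```

>>> carry_out(
  deltas=[
    [-2.4, -1.37, 0, 0, 0, 0, 1],
    [-2.4, -1.37, 0, 0, 0, 0, 1],
    [-2.4, -1.37, 0, 0, 0, 0, 1],
    [-2.4, -1.37, 0, 0, 0, 0, 1],
    [-2.4, -1.37, 0, 0, 0, 0, 1],
    [-2.4, -1.37, 0, 0, 0, 0, 1],
    [-2.4, -1.37, 0, 0, 0, 0, 1],
    [-2.4, -1.37, 0, 0, 0, 0, 1],
  ],
)

```text
time: 1.53
tool_pos: [0.4757, 0.122, 0.2346]
tool_rot: [3.142, -0.0, 2.723]
contact_force: [0.4, 0.2, -0.3]
opening: 0.0917
grip_force: 0.0
```

>>> carry_out(
  deltas=[
    [0, 0, 0, 0, 0, 0.104, 1],
    [0, 0, 0, 0, 0, 0.104, 1],
    [0, 0, 0, 0, 0, 0.104, 1],
    [0, 0, 0, 0, 0, 0.104, 1],
    [0, 0, 0, 0, 0, 0.104, 1],
    [0, 0, 0, 0, 0, 0.104, 1],
    [0, 0, 0, 0, 0, 0.104, 1],
    [0, 0, 0, 0, 0, 0.104, 1],
  ],
)

```text
time: 2.2
tool_pos: [0.475, 0.1232, 0.2346]
tool_rot: [-3.141, -0.0, 1.886]
contact_force: [-0.7, -0.2, -0.6]
opening: 0.0917
grip_force: 0.0
```

```bash
python3 - <<'E'
from h import *
c=cams.read_camera("wrist");cv2.imwrite("pics/w.png",c["image"]);s=robot.observe()
print(s["time"],s["tool_pos"],s["tool_rot"]);print(np.linalg.inv(c["world_to_cam"]).round(3),c["fx"])
X=cloud(c);m=(abs(X[...,2]-.106)<.008)
print(m.sum(),X[m].mean(0),cv2.minEnclosingCircle(X[m][:,:2].astype(np.float32)))
a=cams.read_camera("scene")
f=lambda u,v,z:onz(a,160+u*.35,110+v*.35,z)[:2]
B=[f(137,283,.018),f(338,255,.018),f(355,375,.018),f(147,400,.018)];print("base",np.round(B,3),np.mean(B,0))
T=[f(645,188,.08),f(735,168,.08),f(560,196,.106)];print("tops",np.round(T,3))
E
```

```text
2.25 [0.47505423 0.12323372 0.23456994] [-3.14132138e+00 -1.66377878e-04  1.87961113e+00]
[[ 0.951 -0.299 -0.082  0.452]
 [ 0.31   0.916  0.253  0.192]
 [-0.001 -0.266  0.964  0.386]
 [ 0.     0.     0.     1.   ]] 303.9296125863776
3257 [0.37424995 0.16790202 0.104094  ] ((0.38808929920196533, 0.16272923350334167), 0.11448948830366135)
base [[ 0.513 -0.21 ]
 [ 0.481 -0.046]
 [ 0.592 -0.027]
 [ 0.619 -0.189]] [ 0.55129658 -0.11815732]
tops [[0.448 0.2  ]
 [0.426 0.274]
 [0.476 0.128]]
```

View pics/w.png

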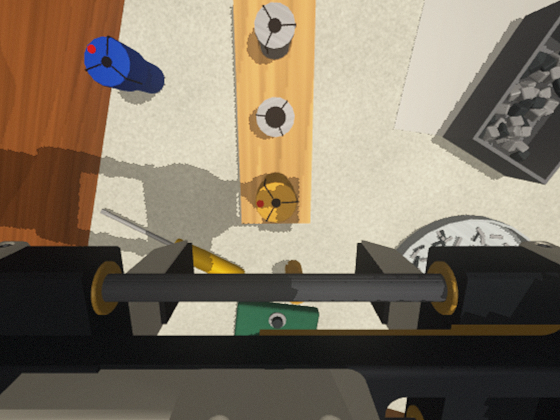

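The wrist view shows the brass top at about (276,198) with its red dot at (260,204), and the rack running nearly vertically in the image.

```bash
python3 - <<'E'
from h import *
from m import fitc
E
cat > n.py <<'E'
from h import *
def fitc(P):
    A=np.c_[2*P,np.ones(len(P))]; s=np.linalg.lstsq(A,(P**2).sum(1),rcond=None)[0]; return s[:2].round(4),np.sqrt(s[2]+s[0]**2+s[1]**2).round(4)
c=cams.read_camera("wrist");X=cloud(c);im=c["image"]
def top(u0,v0,z,r):
    e=onz(c,u0,v0,z); m=(np.hypot(*(X[...,:2]-e[:2]).transpose(2,0,1))<r)&(abs(X[...,2]-z)<.006)
    h=cv2.convexHull(np.argwhere(m)[:,::-1].astype(np.int32))[:,0]
    Q=np.array([onz(c,u,v,z)[:2] for u,v in h]); return m.sum(),fitc(Q),np.median(X[m][:,2]).round(4)
print("brass",top(276,200,.106,.03))
print("steel1",top(276,118,.08,.03));print("steel2",top(276,26,.08,.03))
red=(im[...,2]>140)&(im[...,1]<70)&(im[...,0]<70);red[:,:200]=0;red[:150]=0;red[230:]=0
vu=np.argwhere(red);print("red",len(vu),onz(c,*vu.mean(0)[::-1],.106).round(4))
L=onz(c,234,20,.03),onz(c,241,215,.03);R=onz(c,314,20,.03),onz(c,311,215,.03)
for a,b in(L,R):d=a-b;print("edge",np.arctan2(-d[0],d[1]))
E
python3 n.py
```

```text
scene
brass top 229 [0.4769 0.126  0.1056] 0.10577968564244566
 hull (array([0.47697635, 0.1257608 ]), np.float64(0.020566526958574333)) ((0.4767042398452759, 0.12485776841640472), 0.02191784605383873)
 red 0 
 fix 42 (array([ 0.55093134, -0.11875688]), np.float64(0.016987066540683226))
 fix 77 (array([ 0.55076649, -0.11887811]), np.float64(0.030540796031384754))
 base ((691.8052368164062, 150.27206420898438), (804.25048828125, 190.5862579345703), 62.63454818725586)
 rack ((432.1834716796875, 154.97808837890625), (164.53924560546875, 328.60406494140625), 13.311203002929688)
 grip 192 [ 0.5769 -0.2135  0.1168] [ 0.507 -0.251  0.09 ] [ 0.593 -0.08   0.141]
side
brass top 118 [0.4744 0.1238 0.1037] 0.10342875278308172
 hull (array([0.47282793, 0.12084454]), np.float64(0.02027915650739106)) ((0.4723290801048279, 0.12086014449596405), 0.021389994770288467)
 red 2 [0.46   0.1192 0.106 ]
 fix 38 (array([ 0.54779114, -0.12241686]), np.float64(0.018268850873077776))
 fix 64 (array([ 0.54637771, -0.12350689]), np.float64(0.029923536148513383))
 base ((661.7100219726562, 458.80010986328125), (666.1435546875, 1237.347900390625), 15.54025650024414)
 rack ((455.6119384765625, 146.36227416992188), (167.64468383789062, 334.23822021484375), 0.23819918930530548)
 grip 139 [ 0.5741 -0.242   0.1189] [ 0.519 -0.256  0.09 ] [ 0.588 -0.106  0.139]
brass (np.int64(1358), (array([0.4751, 0.1262]), np.float64(0.0201)), np.float64(0.1077))
steel1 (np.int64(1184), (array([0.4506, 0.1997]), np.float64(0.0183)), np.float64(0.0818))
steel2 (np.int64(1549), (array([0.4258, 0.2735]), np.float64(0.0188)), np.float64(0.0817))
red 35 [0.4608 0.1202 0.106 ]
edge 0.32914320715411455
edge 0.3412859406820775
```

>>> carry_out(
  deltas=[
    [0.07, 0.03, 2.6, 0, 0, -0.016, 1],
    [0.07, 0.02, 2.6, 0, 0, 0, 1],
    [0, 0, 2.6, 0, 0, 0, 1],
    [0, 0, 2.6, 0, 0, 0, 1],
    [0, 0, 2.2, 0, 0, 0, 1],
    [0, 0, 1.6, 0, 0, 0, 1],
    [0, 0, 1.0, 0, 0, 0, 1],
    [0, 0, 0.4, 0, 0, 0, 1],
  ],
)

```text
time: 3.12
tool_pos: [0.4742, 0.1246, 0.0771]
tool_rot: [-3.139, -0.001, 1.909]
contact_force: [-1.6, 0.4, 0.8]
opening: 0.0918
grip_force: 0.0
```

>>> carry_out(
  deltas=[
    [0, 0, 0, 0, 0, 0, 0.5],
    [0, 0, 0, 0, 0, 0, 0.45],
    [0, 0, 0, 0, 0, 0, 0.4],
    [0, 0, 0, 0, 0, 0, 0.35],
    [0, 0, 0, 0, 0, 0, 0.3],
    [0, 0, 0, 0, 0, 0, 0.25],
    [0, 0, 0, 0, 0, 0, 0.2],
    [0, 0, 0, 0, 0, 0, 0.2],
  ],
  force=25,
)

```text
time: 3.78
tool_pos: [0.4753, 0.1247, 0.0789]
tool_rot: [3.141, 0.0, 1.907]
contact_force: [0.3, 0.3, 0.0]
opening: 0.0428
grip_force: 0.0
```

>>> carry_out(
  deltas=[
    [0, 0, 0, 0, 0, 0, 0],
    [0, 0, 0, 0, 0, 0, 0],
    [0, 0, 0, 0, 0, 0, 0],
    [0, 0, 0, 0, 0, 0, 0],
    [0, 0, 0, 0, 0, 0, 0],
    [0, 0, 0, 0, 0, 0, 0],
    [0, 0, 0, 0, 0, 0, 0],
    [0, 0, 0, 0, 0, 0, 0],
  ],
  force=25,
)

```text
time: 4.45
tool_pos: [0.4754, 0.1248, 0.0788]
tool_rot: [3.141, 0.0, 1.907]
contact_force: [0.8, 0.5, 1.1]
opening: 0.0397
grip_force: 25.0
```

>>> carry_out(
  deltas=[
    [0, 0, -0.6, 0, 0, 0, 0],
    [0, 0, -1.5, 0, 0, 0, 0],
    [0, 0, -2.5, 0, 0, 0, 0],
    [0, 0, -2.8, 0, 0, 0, 0],
    [0, 0, -2.8, 0, 0, 0, 0],
    [0, 0, -2.6, 0, 0, 0, 0],
    [0, 0, -1.8, 0, 0, 0, 0],
    [0, 0, -1.0, 0, 0, 0, 0],
  ],
)

```text
time: 5.12
tool_pos: [0.4751, 0.1247, 0.2369]
tool_rot: [3.14, 0.0, 1.907]
contact_force: [1.0, -0.3, -4.9]
opening: 0.0396
grip_force: 25.0
```

```bash
python3 - <<'E'
from h import *
from n import fitc
s=robot.observe();print(s["tool_pos"],s["tool_rot"],s["contact_force"],s["grip_force"])
zt=s["tool_pos"][2]+.027
c=cams.read_camera("wrist");im=c["image"]
print(proj(c,s["tool_pos"]+[0,0,.027]))
cv2.imwrite("pics/w2.png",im)
for n in("scene","side"):
    c=cams.read_camera(n);X=cloud(c);m=(abs(X[...,2]-zt)<.005)&(np.hypot(*(X[...,:2]-s["tool_pos"][:2]).transpose(2,0,1))<.03)
    print(n,m.sum(),X[m].mean(0) if m.any() else "")
E
```

```text
Traceback (most recent call last):
  File "n.py", line 9, in <module>
    print("brass",top(276,200,.106,.03))
                  ~~~^^^^^^^^^^^^^^^^^^
  File "n.py", line 7, in top
    h=cv2.convexHull(np.argwhere(m)[:,::-1].astype(np.int32))[:,0]
      ~~~~~~~~~~~~~~~~~~~~~~~~~~~~~~~~~~~~~~~~~~~~~~~~~~~~~~~^^^^^
TypeError: 'NoneType' object is not subscriptable
```

>>> carry_out(
  deltas=[
    [-1.0, -0.1, 0, 0, 0, 0, 0],
    [-2.0, -0.1, 0, 0, 0, 0, 0],
    [-2.5, -0.1, 0, 0, 0, 0, 0],
    [-2.8, -0.1, 0, 0, 0, 0, 0],
    [-2.8, -0.1, 0, 0, 0, 0, 0],
    [-2.8, -0.1, 0, 0, 0, 0, 0],
    [-2.5, -0.1, 0, 0, 0, 0, 0],
    [-2.2, -0.1, 0, 0, 0, 0, 0],
  ],
  force=30,
)

```text
time: 5.83
tool_pos: [0.5281, -0.0558, 0.2326]
tool_rot: [-3.138, -0.002, 1.906]
contact_force: [0.9, -0.4, -4.5]
opening: 0.0391
grip_force: 30.0
```

>>> carry_out(
  deltas=[
    [-2.2, -0.1, 0, 0, 0, 0, 0],
    [-2.0, -0.1, 0, 0, 0, 0, 0],
    [-1.6, -0.1, 0, 0, 0, 0, 0],
    [-1.2, 0, 0, 0, 0, 0, 0],
    [0, 0, 0, 0, 0, -0.09, 0],
    [0, 0, 0, 0, 0, -0.09, 0],
    [0, 0, 0, 0, 0, -0.09, 0],
    [0, 0, 0, 0, 0, -0.09, 0],
  ],
)

```text
time: 6.5
tool_pos: [0.5487, -0.1206, 0.2337]
tool_rot: [-3.141, -0.002, 2.271]
contact_force: [-0.8, 0.1, -4.2]
opening: 0.0394
grip_force: 30.0
```

```bash
sed -i '/^c=cams/,$d' n.py; python3 - <<'E'
from h import *
from n import fitc
s=robot.observe();t=s["tool_pos"];print(s["time"],t,s["tool_rot"],s["contact_force"],s["grip_force"])
ax=[]
for n in("scene","side"):
    c=cams.read_camera(n);X=cloud(c)
    m=(np.hypot(*(X[...,:2]-t[:2]).transpose(2,0,1))<.03)&(X[...,2]<t[2]-.02)&(X[...,2]>t[2]-.068)
    # body silhouette: mid column per row vs axis projection
    for z in(-.03,-.045,-.06):
        u,v=proj(c,t+[0,0,z]);r=int(round(v));k=np.where(m[r])[0]
        k=k[abs(k-u)<25];print(n,z,u,(k.min()+k.max())/2 if len(k) else None,len(k))
    f=onz(c,*proj(c,[.5491,-.1202,.104]),.104)
    if n=="side": cv2.imwrite("pics/d2.png",cv2.resize(c["image"][150:310,220:420],(800,640))[:600])
c=cams.read_camera("wrist");im=c["image"];cv2.imwrite("pics/w2.png",im)
E
```

```text
6.5 [ 0.54873176 -0.12056838  0.23372746] [-3.14071719e+00 -2.01859646e-03  2.27140891e+00] [-0.82320005  0.06617901 -4.2332211 ] 29.972878396511078
scene -0.03 236.96332834683375 None 0
scene -0.045 237.6801705618448 235.0 8
scene -0.06 238.37777079733985 236.5 10
side -0.03 308.2918993618046 None 0
side -0.045 308.0488039994672 307.0 13
side -0.06 307.809830100752 307.0 13
```

View pics/w2.png

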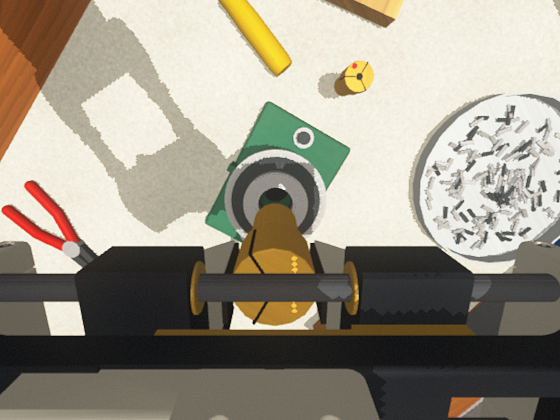

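The wrist view shows the collet tail at (275,212) lined up laterally with the bore at (275,190). I'll lower it into the lead-in and watch the side forces.

>>> carry_out(
  deltas=[
    [0, 0, 0.8, 0, 0, 0, 0],
    [0, 0, 1.3, 0, 0, 0, 0],
    [0, 0, 1.3, 0, 0, 0, 0],
    [0, 0, 0.9, 0, 0, 0, 0],
    [0, 0, 0.6, 0, 0, 0, 0],
    [0, 0, 0.4, 0, 0, 0, 0],
    [0, 0, 0.3, 0, 0, 0, 0],
    [0, 0, 0.2, 0, 0, 0, 0],
  ],
)

```text
time: 7.32
tool_pos: [0.5494, -0.1206, 0.1766]
tool_rot: [3.141, 0.0, 2.266]
contact_force: [0.9, -0.1, -4.3]
opening: 0.0393
grip_force: 30.0
```

>>> carry_out(
  deltas=[
    [0, 0, 0.1, 0, 0, 0, 0],
    [0, 0, 0.1, 0, 0, 0, 0],
    [0, 0, 0.1, 0, 0, 0, 0],
    [0, 0, 0.1, 0, 0, 0, 0],
    [0, 0, 0.1, 0, 0, 0, 0],
    [0, 0, 0, 0, 0, 0, 0],
    [0, 0, 0, 0, 0, 0, 0],
    [0, 0, 0, 0, 0, 0, 0],
  ],
)

```text
time: 7.98
tool_pos: [0.5492, -0.1206, 0.1718]
tool_rot: [3.141, 0.0, 2.267]
contact_force: [-0.8, -0.3, -4.3]
opening: 0.0398
grip_force: 30.0
```

>>> carry_out(
  deltas=[
    [0, 0, 0.15, 0, 0, 0, 0],
    [0, 0, 0.15, 0, 0, 0, 0],
    [0, 0, 0.15, 0, 0, 0, 0],
    [0, 0, 0.15, 0, 0, 0, 0],
    [0, 0, 0.15, 0, 0, 0, 0],
    [0, 0, 0.15, 0, 0, 0, 0],
    [0, 0, 0, 0, 0, 0, 0],
    [0, 0, 0, 0, 0, 0, 0],
  ],
)

```text
time: 8.65
tool_pos: [0.5492, -0.1206, 0.1626]
tool_rot: [-3.142, -0.0, 2.267]
contact_force: [0.0, -0.7, -5.3]
opening: 0.0392
grip_force: 30.0
```

>>> carry_out(
  deltas=[
    [0, 0, 0.1, 0, 0, 0, 0],
    [0, 0, 0.1, 0, 0, 0, 0],
    [0, 0, 0.1, 0, 0, 0, 0],
    [0, 0, 0.05, 0, 0, 0, 0],
    [0, 0, 0.05, 0, 0, 0, 0],
    [0, 0, 0.05, 0, 0, 0, 0],
    [0, 0, 0.0, 0, 0, 0, 0],
    [0, 0, 0, 0, 0, 0, 0],
  ],
)

```text
time: 9.32
tool_pos: [0.5492, -0.1206, 0.1582]
tool_rot: [3.141, -0.0, 2.267]
contact_force: [0.1, 0.4, -4.6]
opening: 0.0393
grip_force: 30.0
```

>>> carry_out(
  deltas=[
    [0, 0, 0.05, 0, 0, 0, 0],
    [0, 0, 0.05, 0, 0, 0, 0],
    [0, 0, 0.05, 0, 0, 0, 0],
    [0, 0, 0.0, 0, 0, 0, 0],
    [0, 0, 0, 0, 0, 0, 0],
    [0, 0, 0, 0, 0, 0, 0],
    [0, 0, 0.0, 0, 0, 0, 0],
    [0, 0, 0, 0, 0, 0, 0],
  ],
)

```text
time: 9.98
tool_pos: [0.5493, -0.1206, 0.1568]
tool_rot: [3.141, 0.0, 2.267]
contact_force: [-0.6, 0.1, -1.8]
opening: 0.0397
grip_force: 30.0
```

>>> carry_out(
  deltas=[
    [0, 0, 0.03, 0, 0, 0, 0],
    [0, 0, 0.03, 0, 0, 0, 0],
    [0, 0, 0, 0, 0, 0, 0],
    [0, 0, 0.0, 0, 0, 0, 0],
    [0, 0, 0, 0, 0, 0, 0],
    [0, 0, 0, 0, 0, 0, 0],
    [0, 0, 0.0, 0, 0, 0, 0],
    [0, 0, 0, 0, 0, 0, 0],
  ],
)

```text
time: 10.65
tool_pos: [0.5494, -0.1206, 0.1563]
tool_rot: [3.141, 0.0, 2.267]
contact_force: [-0.2, -0.4, 2.1]
opening: 0.0397
grip_force: 30.0
```

>>> carry_out(
  deltas=[
    [0, 0, 0.03, 0, 0, 0.02, 0],
    [0, 0, 0.02, 0, 0, 0.02, 0],
    [0, 0, 0, 0, 0, 0.02, 0],
    [0, 0, 0, 0, 0, 0.02, 0],
    [0, 0, 0, 0, 0, 0.02, 0],
    [0, 0, 0, 0, 0, 0.02, 0],
    [0, 0, 0, 0, 0, 0.02, 0],
    [0, 0, 0, 0, 0, 0, 0],
  ],
)

```text
time: 11.32
tool_pos: [0.5491, -0.1214, 0.1559]
tool_rot: [-3.141, 0.001, 2.125]
contact_force: [-2.4, -3.7, 5.0]
opening: 0.0397
grip_force: 30.0
```

```bash
python3 -c "
from h import *
s=robot.observe();print(s['tool_pos'],s['tool_rot'],s['contact_force'],s['torque'])"
```

```text
[ 0.54908446 -0.12136787  0.15585261] [-3.14086462e+00  1.11690379e-03  2.12472098e+00] [-2.43738318 -3.69007048  5.01801467] [-1.00032383  0.5589124   0.08219863]
```

>>> carry_out(
  deltas=[
    [0, 0, 0, 0, 0, 0.02, 0],
    [0, 0, 0, 0, 0, 0.02, 0],
    [0, 0, 0, 0, 0, 0.02, 0],
    [0, 0, 0, 0, 0, 0.02, 0],
    [0, 0, 0, 0, 0, 0.02, 0],
    [0, 0, 0, 0, 0, 0.02, 0],
    [0, 0, 0, 0, 0, 0.02, 0],
    [0, 0, 0, 0, 0, 0, 0],
  ],
)

```text
time: 11.98
tool_pos: [0.5493, -0.1212, 0.1558]
tool_rot: [-3.141, 0.001, 1.985]
contact_force: [-1.7, -5.0, 4.8]
opening: 0.0397
grip_force: 30.0
```

>>> carry_out(
  deltas=[
    [-0.05, -0.04, 0, 0, 0, 0.02, 0],
    [0, 0, 0, 0, 0, 0.02, 0],
    [0, 0, 0, 0, 0, 0.02, 0],
    [0, 0, 0, 0, 0, 0.02, 0],
    [0, 0, 0, 0, 0, 0.02, 0],
    [0, 0, 0, 0, 0, 0.02, 0],
    [0, 0, 0, 0, 0, 0.02, 0],
    [0, 0, 0, 0, 0, 0, 0],
  ],
)

```text
time: 12.65
tool_pos: [0.5493, -0.1212, 0.1556]
tool_rot: [3.141, 0.0, 1.845]
contact_force: [0.8, -3.4, 4.0]
opening: 0.0395
grip_force: 30.0
```

>>> carry_out(
  deltas=[
    [-0.03, 0, 0, 0, 0, 0.02, 0],
    [0, 0, 0, 0, 0, 0.02, 0],
    [0, 0, 0, 0, 0, 0.02, 0],
    [0, 0, 0, 0, 0, 0.02, 0],
    [0, 0, 0, 0, 0, 0.02, 0],
    [0, 0, 0, 0, 0, 0.02, 0],
    [0, 0, 0, 0, 0, 0.02, 0],
    [0, 0, 0, 0, 0, 0, 0],
  ],
)

```text
time: 13.32
tool_pos: [0.5495, -0.1211, 0.1554]
tool_rot: [3.141, -0.001, 1.705]
contact_force: [4.8, -0.6, -2.3]
opening: 0.0399
grip_force: 30.0
```

The vertical force dropped here, so the keyway may be at the key. I'll press down gently to check.

>>> carry_out(
  deltas=[
    [0, 0, 0.05, 0, 0, 0, 0],
    [0, 0, 0.05, 0, 0, 0, 0],
    [0, 0, 0.05, 0, 0, 0, 0],
    [0, 0, 0.05, 0, 0, 0, 0],
    [0, 0, 0, 0, 0, 0, 0],
    [0, 0, 0, 0, 0, 0, 0],
    [0, 0, 0, 0, 0, 0, 0],
    [0, 0, 0, 0, 0, 0, 0],
  ],
)

```text
time: 13.98
tool_pos: [0.5496, -0.1215, 0.1532]
tool_rot: [3.14, 0.0, 1.707]
contact_force: [7.1, -0.4, -3.5]
opening: 0.0397
grip_force: 30.0
```

>>> carry_out(
  deltas=[
    [0, 0.03, 0, 0, 0, 0.02, 0],
    [0, 0.03, 0, 0, 0, 0.02, 0],
    [0, 0.02, 0, 0, 0, 0, 0],
    [0, 0, 0.1, 0, 0, 0, 0],
    [0, 0, 0.1, 0, 0, 0, 0],
    [0, 0, 0.1, 0, 0, 0, 0],
    [0, 0, 0, 0, 0, 0, 0],
    [0, 0, 0, 0, 0, 0, 0],
  ],
)

```text
time: 14.65
tool_pos: [0.5502, -0.1214, 0.1515]
tool_rot: [3.14, 0.0, 1.667]
contact_force: [3.0, 0.3, 6.9]
opening: 0.0393
grip_force: 30.0
```

```bash
python3 -c "
from h import *
s=robot.observe();print(s['tool_pos'],s['tool_rot'],s['contact_force'],s['torque'])"
```

```text
[ 0.55017409 -0.12142537  0.1515282 ] [3.14025651e+00 4.34717444e-04 1.66679815e+00] [2.99509    0.25699542 6.85411817] [-0.03976122 -0.71441484 -0.0397239 ]
```

>>> carry_out(
  deltas=[
    [0, 0.03, 0, 0, 0, 0.01, 0],
    [0, 0, 0, 0, 0, 0.01, 0],
    [0, 0, 0, 0, 0, 0.01, 0],
    [0, 0, 0, 0, 0, 0.01, 0],
    [0, 0, 0, 0, 0, 0, 0],
    [0, 0, 0, 0, 0, 0, 0],
    [0, 0, 0, 0, 0, 0, 0],
    [0, 0, 0, 0, 0, 0, 0],
  ],
)

```text
time: 15.32
tool_pos: [0.5502, -0.1213, 0.1512]
tool_rot: [3.141, 0.0, 1.627]
contact_force: [3.1, 0.6, 4.8]
opening: 0.0394
grip_force: 30.0
```

```bash
python3 -c "
from h import *
s=robot.observe();print(s['tool_pos'],s['tool_rot'],s['contact_force'],s['torque'])"
```

```text
[ 0.55022456 -0.12132586  0.15124275] [3.14109223e+00 2.13141583e-04 1.62728793e+00] [3.05017229 0.55453393 4.78664723] [-0.10744099 -0.65077942  0.18790287]
```

>>> carry_out(
  deltas=[
    [0, 0.03, 0, 0, 0, -0.01, 0],
    [0, 0.03, 0, 0, 0, -0.01, 0],
    [0, 0, 0, 0, 0, -0.01, 0],
    [0, 0, 0.05, 0, 0, 0, 0],
    [0, 0, 0.05, 0, 0, 0, 0],
    [0, 0, 0, 0, 0, 0, 0],
    [0, 0, 0, 0, 0, 0, 0],
    [0, 0, 0, 0, 0, 0, 0],
  ],
)

```text
time: 15.98
tool_pos: [0.5504, -0.1214, 0.1509]
tool_rot: [-3.142, 0.0, 1.657]
contact_force: [-0.5, 0.8, 10.9]
opening: 0.0394
grip_force: 30.0
```

```bash
python3 -c "
from h import *
s=robot.observe();print(s['tool_pos'],s['tool_rot'],s['contact_force'],s['torque'])"
```

```text
[ 0.55038619 -0.12140147  0.15091206] [-3.14152800e+00  3.39766553e-04  1.65685700e+00] [-0.47110042  0.83611461 10.87841526] [-0.08019946 -0.02230687 -0.03696715]
```

```bash
python3 - <<'E'
from h import *
s=robot.observe();t=s["tool_pos"]
A=[]
for n,(x,y) in(("scene",(200,130)),("side",(255,150))):
    c=cams.read_camera(n);A.append(cv2.resize(c["image"][y:y+110,x:x+90],(400,489),interpolation=cv2.INTER_CUBIC))
    for z in(.104,t[2]-.013,t[2]+.027):u,v=proj(c,[t[0],t[1],z]);print(n,z.__round__(3),((u-x)*4.44).__round__(),((v-y)*4.44).__round__())
cv2.imwrite("pics/e.png",np.hstack(A))
E
```

```text
scene 0.104 182 332
scene 0.138 175 294
scene 0.178 167 248
side 0.104 233 368
side 0.138 235 328
side 0.178 238 279
```

View pics/e.png

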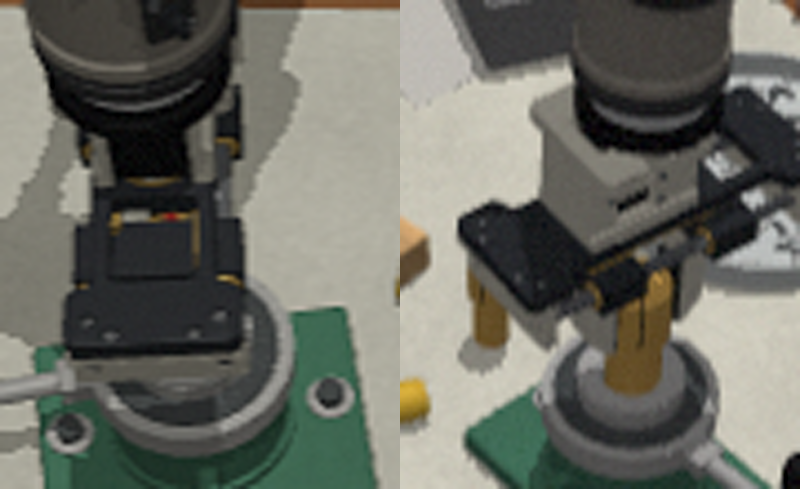

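```bash
python3 - <<'E'
from h import *
t=robot.observe()["tool_pos"];c=cams.read_camera("scene");im=c["image"].astype(int)
m=(im[...,2]>110)&(im[...,1]<75)&(im[...,0]<75);m[:165]=0;m[195:]=0;m[:,:215]=0;m[:,:260][:,:0]=0;m[:,260:]=0
vu=np.argwhere(m);print(len(vu),vu.mean(0) if len(vu) else "")
u,v=(vu.mean(0)[::-1] if len(vu) else (239,178.6))
for h in(.027,.033):
    d=onz(c,u,v,t[2]+h)[:2]-[.0014,.0012]-t[:2];print(h,d,np.hypot(*d),np.arctan2(-d[1],-d[0]))
print(c["depth"][int(v)-1:int(v)+2,int(u)-1:int(u)+2], cloud(c)[int(round(v)),int(round(u))])
c=cams.read_camera("side");X=cloud(c);h=cv2.cvtColor(c["image"],cv2.COLOR_BGR2HSV);b=(abs(h[...,0].astype(int)-17)<8)&(h[...,1]>100)
b&=(np.hypot(*(X[...,:2]-t[:2]).transpose(2,0,1))<.03)
P=X[b];r=np.hypot(*(P[:,:2]-t[:2]+[.003,.003]).T)
for z in np.arange(.1,.19,.005):
    k=abs(P[:,2]-z)<.0025
    rows,cols=np.where(b&(abs(X[...,2]-z)<.0025))
    if k.any():print(z.round(3),k.sum(),r[k].mean().round(4),cols.min(),cols.max())
E
```

```text
3 [178. 238.]
0.027 [-0.02033692 -0.00226415] 0.02046256955289196 0.11087531191694507
0.033 [-0.01626096 -0.00133679] 0.016315813030487316 0.08202412067444478
[[0.9681505  0.96748805 0.9672479 ]
 [0.9654784  0.964656   0.96847254]
 [0.96903247 0.9639077  0.8995228 ]] [ 0.53362196 -0.1219895   0.18108184]
0.1 3 0.0113 302 308
0.105 21 0.0126 301 313
0.11 11 0.0126 302 312
0.115 16 0.0126 301 313
0.12 17 0.0125 302 312
0.125 15 0.0125 303 313
0.13 8 0.0124 304 313
0.135 6 0.0143 306 312
0.14 16 0.0157 304 315
0.145 14 0.0161 304 315
0.15 15 0.0151 304 314
0.155 16 0.0162 304 316
0.16 17 0.0163 304 314
0.165 13 0.0158 305 315
0.17 20 0.0165 304 316
0.175 50 0.0145 306 316
0.18 7 0.0158 306 315
```

>>> carry_out(
  deltas=[
    [0, 0, -0.1, 0, 0, -0.01, 0],
    [0, 0, 0, 0, 0, -0.01, 0],
    [0, 0, 0, 0, 0, -0.015, 0],
    [0, 0, 0, 0, 0, -0.015, 0],
    [0, 0, 0, 0, 0, 0, 0],
    [0, 0, 0.05, 0, 0, 0, 0],
    [0, 0, 0, 0, 0, 0, 0],
    [0, 0, 0, 0, 0, 0, 0],
  ],
)

```text
time: 16.85
tool_pos: [0.5506, -0.1213, 0.1506]
tool_rot: [-3.141, -0.0, 1.707]
contact_force: [0.8, -0.2, 8.8]
opening: 0.0398
grip_force: 30.0
```

```bash
python3 -c "
from h import *
s=robot.observe();print(s['tool_pos'],s['tool_rot'],s['contact_force'],s['torque'])"
```

```text
[ 0.55055707 -0.12133214  0.15062725] [-3.14128720e+00 -2.08867799e-05  1.70739463e+00] [ 0.805961   -0.1826303   8.77469455] [-0.01312271 -0.09826942 -0.07102947]
```

>>> carry_out(
  deltas=[
    [0, 0, -0.1, 0, 0, 0, 0],
    [0, 0, -0.1, 0, 0, 0, 0],
    [0, 0, 0, 0, 0, -0.01, 0],
    [0, 0, 0, 0, 0, -0.01, 0],
    [0, 0, 0, 0, 0, -0.01, 0],
    [0, 0, 0, 0, 0, -0.01, 0],
    [0, 0, 0, 0, 0, 0, 0],
    [0, 0, 0, 0, 0, 0, 0],
  ],
)

```text
time: 17.52
tool_pos: [0.5505, -0.121, 0.1512]
tool_rot: [-3.14, -0.001, 1.747]
contact_force: [5.3, -0.4, -12.2]
opening: 0.039
grip_force: 30.0
```

```bash
python3 -c "
from h import *
s=robot.observe();print(s['tool_pos'],s['tool_rot'],s['contact_force'],s['torque'])"
```

```text
[ 0.55047896 -0.12101221  0.15119671] [-3.14045825e+00 -1.15658414e-03  1.74714392e+00] [  5.30929684  -0.36152931 -12.22864317] [-0.14080844 -1.21126318 -0.18489087]
```

>>> carry_out(
  deltas=[
    [0, 0, 0, 0, 0, 0.015, 0],
    [0, 0, 0, 0, 0, 0.015, 0],
    [0, 0, 0, 0, 0, 0.015, 0],
    [0, 0, 0, 0, 0, 0.015, 0],
    [0, 0, 0, 0, 0, 0, 0],
    [0, 0, 0, 0, 0, 0, 0],
    [0, 0, 0, 0, 0, 0, 0],
    [0, 0, 0, 0, 0, 0, 0],
  ],
)

```text
time: 18.18
tool_pos: [0.5504, -0.1212, 0.1516]
tool_rot: [-3.14, -0.001, 1.687]
contact_force: [4.5, 0.5, -16.9]
opening: 0.0397
grip_force: 30.0
```

```bash
python3 -c "
from h import *
s=robot.observe();print(s['tool_pos'],s['tool_rot'],s['contact_force'],s['torque'])"
```

```text
[ 0.55036935 -0.12120133  0.1515516 ] [-3.14034055e+00 -7.04052953e-04  1.68692989e+00] [  4.45408161   0.52005163 -16.90884139] [-0.15531156 -0.94823115  0.08764819]
```

>>> carry_out(
  deltas=[
    [0, 0.04, 0.1, 0, 0, 0, 0],
    [0, 0.04, 0.05, 0, 0, 0, 0],
    [0, 0.04, 0, 0, 0, 0.01, 0],
    [0, 0, 0, 0, 0, 0.01, 0],
    [0, 0, 0, 0, 0, -0.02, 0],
    [0, 0, 0, 0, 0, -0.02, 0],
    [0, 0, 0, 0, 0, 0.02, 0],
    [0, 0, 0, 0, 0, 0, 0],
  ],
)

```text
time: 18.85
tool_pos: [0.5508, -0.1211, 0.1512]
tool_rot: [-3.139, -0.0, 1.686]
contact_force: [-5.4, 0.6, -0.9]
opening: 0.0398
grip_force: 30.0
```

```bash
python3 -c "
from h import *
s=robot.observe();print(s['tool_pos'],s['tool_rot'],s['contact_force'],s['torque'])"
```

```text
[ 0.55084466 -0.12112165  0.1512003 ] [-3.13936871e+00 -3.82863206e-04  1.68606836e+00] [-5.43684881  0.58963302 -0.89979531] [-0.0968419   1.21489704  0.17865393]
```

It is now in the groove, because it resists turning both ways, but it is jammed sideways. I'll centre the tool and open the fingers a little so the collet can align itself.

>>> carry_out(
  deltas=[
    [0, -0.06, 0, 0, 0, 0, 0],
    [0, 0, 0, 0, 0, 0, 0],
    [0, 0, 0, 0, 0, 0, 0.46],
    [0, 0, 0, 0, 0, 0, 0.46],
    [0, 0, 0, 0, 0, 0, 0.46],
    [0, 0, 0, 0, 0, 0, 0.46],
    [0, 0, 0, 0, 0, 0, 0.46],
    [0, 0, 0, 0, 0, 0, 0.46],
  ],
  force=5,
)

```text
time: 19.52
tool_pos: [0.5518, -0.1214, 0.1509]
tool_rot: [3.141, 0.0, 1.687]
contact_force: [-1.6, 0.2, 1.2]
opening: 0.0425
grip_force: 0.9
```

```bash
python3 - <<'E'
from h import *
s=robot.observe();t=s["tool_pos"];print(t,s['tool_rot'],s["contact_force"],s["torque"],s["opening"])
c=cams.read_camera("side");X=cloud(c);im=c["image"];h=cv2.cvtColor(im,cv2.COLOR_BGR2HSV);b=(abs(h[...,0].astype(int)-17)<8)&(h[...,1]>100)
b&=(np.hypot(*(X[...,:2]-t[:2]).transpose(2,0,1))<.03)
for z in np.arange(.1,.19,.005):
    rows,cols=np.where(b&(abs(X[...,2]-z)<.0025))
    if len(cols):print(z.round(3),len(cols),np.hypot(*(X[rows,cols,:2]-t[:2]+[.003,.003]).T).mean().round(4),cols.min(),cols.max())
w=cams.read_camera("wrist")["image"]
cv2.imwrite("pics/f.png",np.hstack([cv2.resize(im[190:270,270:340],(420,480),interpolation=cv2.INTER_CUBIC),cv2.resize(w[150:340,200:350],(380,480))]))
E
```

```text
[ 0.55178132 -0.12139113  0.15089419] [3.14060371e+00 3.79717604e-04 1.68680100e+00] [-1.63327789  0.20759968  1.23561801] [-0.06513392  0.34135475 -0.01160863] 0.04253133225566252
0.1 10 0.0129 301 312
0.105 14 0.013 301 312
0.11 19 0.0132 302 313
0.115 14 0.0128 302 312
0.12 11 0.0123 302 313
0.125 17 0.0127 302 313
0.13 9 0.0133 304 312
0.135 7 0.0155 304 312
0.14 13 0.0162 303 313
0.145 14 0.0169 306 316
0.15 14 0.0166 304 315
0.155 15 0.0165 304 315
0.16 17 0.0164 304 315
0.165 15 0.017 304 316
0.17 23 0.0169 304 316
0.175 45 0.0139 305 316
0.18 6 0.0151 308 315
```

View pics/f.png

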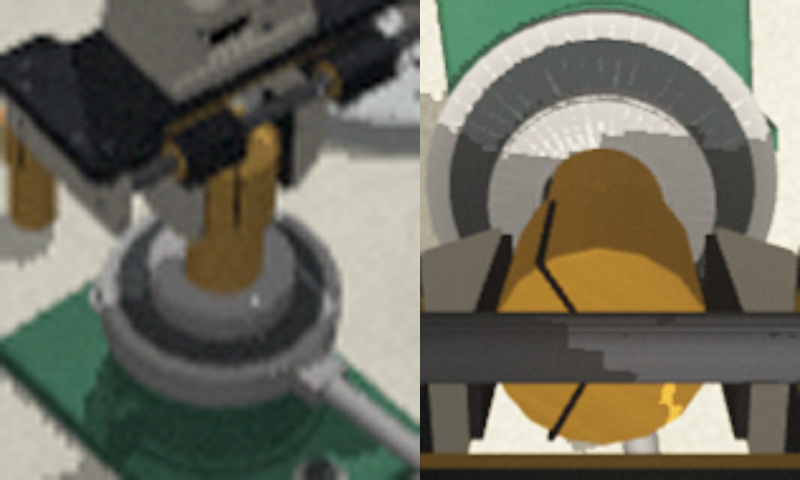

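The side crop shows the body standing in the nose with the shoulder still well above it. The wrist crop shows the collet loose between the pads and not visibly leaning. I'll open slightly more and see whether it drops.

>>> carry_out(
  deltas=[
    [0, 0, 0, 0, 0, 0, 0.5],
    [0, 0, 0, 0, 0, 0, 0.5],
    [0, 0, 0, 0, 0, 0, 0.5],
    [0, 0, 0, 0, 0, 0, 0.5],
    [0, 0, 0, 0, 0, 0, 0.5],
    [0, 0, 0, 0, 0, 0, 0.5],
    [0, 0, 0, 0, 0, 0, 0.5],
    [0, 0, 0, 0, 0, 0, 0.5],
  ],
)

```text
time: 20.28
tool_pos: [0.5514, -0.1213, 0.1506]
tool_rot: [3.142, -0.0, 1.687]
contact_force: [-0.2, 0.0, -0.2]
opening: 0.0456
grip_force: 0.0
```

```bash
python3 - <<'E'
from h import *
s=robot.observe();t=s["tool_pos"];print(t,s["contact_force"],s["torque"],s["opening"],s["grip_force"])
c=cams.read_camera("side");X=cloud(c);im=c["image"];h=cv2.cvtColor(im,cv2.COLOR_BGR2HSV);b=(abs(h[...,0].astype(int)-17)<8)&(h[...,1]>100)
b&=(np.hypot(*(X[...,:2]-t[:2]).transpose(2,0,1))<.03)
for z in np.arange(.1,.19,.005):
    rows,cols=np.where(b&(abs(X[...,2]-z)<.0025))
    if len(cols):print(z.round(3),len(cols),np.hypot(*(X[rows,cols,:2]-t[:2]+[.003,.003]).T).mean().round(4),cols.min(),cols.max())
c=cams.read_camera("wrist");X=cloud(c);h=cv2.cvtColor(c["image"],cv2.COLOR_BGR2HSV)
b=(abs(h[...,0].astype(int)-17)<8)&(h[...,1]>100)&(np.hypot(*(X[...,:2]-t[:2]).transpose(2,0,1))<.03)
print(np.histogram(X[b][:,2],bins=np.arange(.1,.2,.004)))
for z in(.115,.125,.135):
    r,k=np.where(b&(abs(X[...,2]-z)<.003));print(z,X[r,k].mean(0).round(4), (X[r,k,:2].min(0)+X[r,k,:2].max(0))/2)
top=b&(X[...,2]>.172);print(X[top].mean(0))
P=X[top];print(np.linalg.lstsq(np.c_[P[:,:2]-t[:2],np.ones(len(P))],P[:,2],rcond=None)[0])
E
```

```text
[ 0.55141722 -0.12126396  0.15058754] [-0.22024109  0.01638515 -0.21224382] [-0.06820753  0.0441617   0.01411628] 0.04563558322226305 0.0
0.1 7 0.0119 302 311
0.105 16 0.0129 301 312
0.11 17 0.0134 301 313
0.115 18 0.0129 301 312
0.12 15 0.0121 302 313
0.125 10 0.0125 303 313
0.13 10 0.0135 304 313
0.135 6 0.0159 303 309
0.14 18 0.016 303 314
0.145 11 0.0163 305 315
0.15 16 0.0175 303 316
0.155 19 0.0171 303 315
0.16 16 0.0188 303 316
0.165 19 0.0176 304 316
0.17 18 0.0166 304 316
0.175 40 0.0143 306 315
0.18 13 0.0145 309 315
(array([  49,   68,   70,   69,   74,   74,   62,    9,    0,    0,   76,
        129,  150,  161,  174,  173,  199,  211,  225, 1884, 1143,    0,
          1,    2]), array([0.1  , 0.104, 0.108, 0.112, 0.116, 0.12 , 0.124, 0.128, 0.132,
       0.136, 0.14 , 0.144, 0.148, 0.152, 0.156, 0.16 , 0.164, 0.168,
       0.172, 0.176, 0.18 , 0.184, 0.188, 0.192, 0.196]))
0.115 [ 0.5485 -0.107   0.1151] [ 0.54903488 -0.10986051]
0.125 [ 0.5493 -0.1058  0.1248] [ 0.54920948 -0.10723395]<stdin>:12: RuntimeWarning: Mean of empty slice.
  ret = um.true_divide(
Traceback (most recent call last):
ValueError: zero-size array to reduction operation minimum which has no identity
```

```bash
python3 - <<'E'
from h import *
from n import fitc
t=robot.observe()["tool_pos"]
c=cams.read_camera("wrist");X=cloud(c);im=c["image"];h=cv2.cvtColor(im,cv2.COLOR_BGR2HSV)
b=(abs(h[...,0].astype(int)-17)<8)&(h[...,1]>100)&(np.hypot(*(X[...,:2]-t[:2]).transpose(2,0,1))<.03)
top=b&(X[...,2]>.1765)&(X[...,2]<.184);P=X[top]
s=np.linalg.lstsq(np.c_[P[:,:2]-t[:2],np.ones(len(P))],P[:,2],rcond=None)[0];print("plane",s,len(P),np.std(P[:,2]-np.c_[P[:,:2]-t[:2],np.ones(len(P))]@s))
k=cv2.convexHull(np.argwhere(top)[:,::-1].astype(np.int32))[:,0];Q=np.array([onz(c,u,v,.1785)[:2] for u,v in k]);print("top",fitc(Q))
# body side points: circle fit
for lo,hi in((.106,.116),(.116,.128),(.141,.155),(.155,.17)):
    m=b&(X[...,2]>lo)&(X[...,2]<hi);print(lo,m.sum(),fitc(X[m][:,:2]))
m=(np.hypot(*(X[...,:2]-t[:2]).transpose(2,0,1))<.04)&(abs(X[...,2]-.105)<.006)&~b
k=cv2.convexHull(np.argwhere(m)[:,::-1].astype(np.int32))[:,0];Q=np.array([onz(c,u,v,.104)[:2] for u,v in k])
Q=Q[Q[:,1]>-.118];print("nose",len(Q),fitc(Q),np.median(X[m][:,2]))
E
```

```text
plane [ 0.00916293 -0.01164088  0.17980816] 2973 0.0007259586361784998
top (array([ 0.5498, -0.1207]), np.float64(0.021))
0.106 172 (array([ 0.5503, -0.1257]), np.float64(0.0207))
0.116 208 (array([ 0.55  , -0.1203]), np.float64(0.0158))
0.141 466 (array([ 0.5497, -0.121 ]), np.float64(0.0203))
0.155 685 (array([ 0.5495, -0.1209]), np.float64(0.0203))
nose 22 (array([ 0.5491, -0.119 ]), np.float64(0.0307)) 0.10547185283064289
```

>>> carry_out(
  deltas=[
    [0, -0.08, 0, 0, 0, 0, 0.5],
    [0, 0, 0, 0, 0, 0, 0.4],
    [0, 0, 0, 0, 0, 0, 0.3],
    [0, 0, 0, 0, 0, 0, 0.2],
    [0, 0, 0, 0, 0, 0, 0.2],
    [0, 0, 0, 0, 0, 0, 0.2],
    [0, 0, 0, 0, 0, 0, 0.2],
    [0, 0, 0, 0, 0, 0, 0.2],
  ],
  force=20,
)

```text
time: 21.1
tool_pos: [0.5505, -0.1213, 0.1506]
tool_rot: [-3.141, -0.0, 1.687]
contact_force: [-1.4, 0.3, 1.6]
opening: 0.0394
grip_force: 20.0
```

```bash
python3 -c "
from h import *
s=robot.observe();print(s['tool_pos'],s['tool_rot'],s['contact_force'],s['torque'],s['opening'],s['grip_force'])"
```

```text
[ 0.55054012 -0.12134965  0.15064175] [-3.14149735e+00 -9.70205265e-05  1.68680140e+00] [-1.4108602   0.28706117  1.55059989] [-0.0871941   0.2644636  -0.01838857] 0.03939228531378774 19.98262882232666
```

>>> carry_out(
  deltas=[
    [0, -0.01, 0.05, 0, 0, 0, 0.2],
    [0, 0, 0.05, 0, 0, 0.02, 0.2],
    [0, 0, 0, 0, 0, 0.02, 0.2],
    [0, 0, 0, 0, 0, 0.02, 0.2],
    [0, 0, 0, 0, 0, 0, 0.2],
    [0, 0, 0, 0, 0, 0, 0.2],
    [0, 0, 0, 0, 0, 0, 0.2],
    [0, 0, 0, 0, 0, 0, 0.2],
  ],
)

```text
time: 21.77
tool_pos: [0.5505, -0.1213, 0.1502]
tool_rot: [3.141, 0.0, 1.627]
contact_force: [-2.5, 0.3, 5.4]
opening: 0.0397
grip_force: 20.0
```

```bash
python3 -c "
from h import *
s=robot.observe();print(s['tool_pos'],s['tool_rot'],s['contact_force'],s['torque'],s['opening'],s['grip_force'])"
```

```text
[ 0.55047687 -0.12133431  0.15019288] [3.14134616e+00 1.66188655e-04 1.62729408e+00] [-2.45124821  0.25077529  5.43021693] [0.01402731 0.51388106 0.19936212] 0.03973076705465606 19.98448759317398
```

>>> carry_out(
  deltas=[
    [0, 0, 0, 0, 0, -0.02, 0.2],
    [0, 0, 0, 0, 0, -0.02, 0.2],
    [0, 0, 0, 0, 0, -0.02, 0.2],
    [0, 0, 0, 0, 0, -0.02, 0.2],
    [0, 0, 0, 0, 0, -0.02, 0.2],
    [0, 0, 0, 0, 0, -0.02, 0.2],
    [0, 0, 0, 0, 0, 0, 0.2],
    [0, 0, 0, 0, 0, 0, 0.2],
  ],
)

```text
time: 22.43
tool_pos: [0.5506, -0.1214, 0.1497]
tool_rot: [3.141, 0.0, 1.747]
contact_force: [-1.4, -0.3, 5.0]
opening: 0.0399
grip_force: 20.0
```

```bash
python3 -c "
from h import *
s=robot.observe();print(s['tool_pos'],s['tool_rot'],s['contact_force'],s['torque'],s['opening'],s['grip_force'])"
```

```text
[ 0.55063279 -0.12142047  0.14967702] [3.14126724e+00 8.90118949e-05 1.74676066e+00] [-1.42184014 -0.26095109  5.04017508] [-0.19754241  0.37213779 -0.11347735] 0.039907819434291274 19.985104501247406
```

```bash
cat > top.py <<'E'
from h import *
def top():
    s=robot.observe();t=s["tool_pos"];c=cams.read_camera("wrist");X=cloud(c);h=cv2.cvtColor(c["image"],cv2.COLOR_BGR2HSV)
    b=(abs(h[...,0].astype(int)-17)<8)&(h[...,1]>100)&(np.hypot(*(X[...,:2]-t[:2]).transpose(2,0,1))<.018)&(X[...,2]>t[2]+.015)
    print(t.round(4),"top",np.median(X[b][:,2]).round(4),"nose top",np.median(X[(abs(X[...,2]-.105)<.005)&(np.hypot(*(X[...,:2]-t[:2]).transpose(2,0,1))<.04)][:,2]).round(4))
    c=cams.read_camera("scene");im=c["image"].astype(int)
    m=(im[...,2]>100)&(im[...,1]<80)&(im[...,0]<80);m[:160]=0;m[205:]=0;m[:,:215]=0;m[:,265:]=0
    vu=np.argwhere(m)
    if len(vu):
        w=(im[...,2]-im[...,1])[m];u,v=(vu*w[:,None]).sum(0)[::-1]/w.sum();d=onz(c,u,v,t[2]+.0277)[:2]-[.0014,.0012]-t[:2];print("dot",len(vu),u,v,d.round(4),np.arctan2(-d[1],-d[0]))
    return s
s=top();print(s["tool_rot"][2],s["contact_force"].round(1),s["torque"].round(2))
E
python3 top.py
```

```text
[ 0.5506 -0.1214  0.1497] top 0.179 nose top 0.1055
dot 5 237.429012345679 178.72222222222223 [-0.0191 -0.0033] 0.17346263168591242
1.7467606611772721 [-1.4 -0.3  5. ] [-0.2   0.37 -0.11]
```

>>> carry_out(
  deltas=[
    [0, 0, 0, 0, 0, 0.02, 0.2],
    [0, 0, 0, 0, 0, 0.02, 0.2],
    [0, 0, 0, 0, 0, 0.02, 0.2],
    [0, 0, 0.05, 0, 0, 0, 0.2],
    [0, 0, 0.05, 0, 0, 0, 0.2],
    [0, 0, 0.05, 0, 0, 0, 0.2],
    [0, 0, 0, 0, 0, 0, 0.2],
    [0, 0, 0, 0, 0, 0, 0.2],
  ],
  force=30,
)

```text
time: 23.2
tool_pos: [0.5506, -0.1214, 0.1493]
tool_rot: [3.141, 0.001, 1.686]
contact_force: [-4.2, 0.6, 12.9]
opening: 0.0398
grip_force: 30.0
```

```bash
python3 top.py
```

```text
[ 0.5506 -0.1214  0.1493] top 0.1786 nose top 0.1055
dot 5 238.0054794520548 178.76986301369863 [-0.0192 -0.0022] 0.11470887936233296
1.686059238497263 [-4.2  0.6 12.9] [0.03 0.88 0.05]
```

>>> carry_out(
  deltas=[
    [0, -0.03, -0.1, 0, 0, 0, 0.2],
    [0, 0, -0.05, 0, 0, -0.02, 0.2],
    [0, 0, 0, 0, 0, -0.02, 0.2],
    [0, 0, 0, 0, 0, -0.02, 0.2],
    [0, 0, 0, 0, 0, -0.02, 0.2],
    [0, 0, 0, 0, 0, -0.02, 0.2],
    [0, 0, 0, 0, 0, -0.02, 0.2],
    [0, 0, 0, 0, 0, 0, 0.2],
  ],
)

```text
time: 23.97
tool_pos: [0.5505, -0.1213, 0.1493]
tool_rot: [3.141, -0.0, 1.808]
contact_force: [4.1, -0.1, -1.8]
opening: 0.0392
grip_force: 30.0
```

```bash
python3 top.py
```

```text
[ 0.5505 -0.1213  0.1493] top 0.1786 nose top 0.1055
dot 3 236.70776255707761 178.86301369863014 [-0.0188 -0.005 ] 0.2576885788746791
1.808187052756265 [ 4.1 -0.1 -1.8] [-0.01 -0.84 -0.37]
```

>>> carry_out(
  deltas=[
    [0, 0.02, 0, 0, 0, 0.03, 0.2],
    [0, 0, 0, 0, 0, 0.03, 0.2],
    [0, 0, 0, 0, 0, 0.03, 0.2],
    [0, 0, 0, 0, 0, 0.03, 0.2],
    [0, 0, 0, 0, 0, 0.03, 0.2],
    [0, 0, 0, 0, 0, 0.03, 0.2],
    [0, 0, 0, 0, 0, 0.03, 0.2],
    [0, 0, 0, 0, 0, 0.03, 0.2],
  ],
)

```text
time: 24.73
tool_pos: [0.5502, -0.1213, 0.1493]
tool_rot: [-3.141, 0.0, 1.567]
contact_force: [2.8, 0.4, -2.7]
opening: 0.0395
grip_force: 30.0
```

```bash
python3 top.py
```

```text
[ 0.5502 -0.1213  0.1493] top 0.1786 nose top 0.1055
dot 6 238.9043659043659 178.58835758835758 [-0.0194 -0.0005] 0.02792179655054491
1.566923765215989 [ 2.8  0.4 -2.7] [-0.17 -0.59  0.45]
```

>>> carry_out(
  deltas=[
    [0, 0.03, 0, 0, 0, -0.03, 0.2],
    [0, 0, 0, 0, 0, -0.03, 0.2],
    [0, 0, 0, 0, 0, -0.03, 0.2],
    [0, 0, 0, 0, 0, -0.03, 0.2],
    [0, 0, 0, 0, 0, -0.015, 0.2],
    [0.05, 0, 0, 0, 0, 0, 0.2],
    [0.05, 0, 0, 0, 0, 0, 0.2],
    [0, 0, 0, 0, 0, 0, 0.2],
  ],
)

```text
time: 25.5
tool_pos: [0.5505, -0.1207, 0.1493]
tool_rot: [-3.141, 0.001, 1.702]
contact_force: [3.4, -3.3, -6.1]
opening: 0.0391
grip_force: 30.0
```

```bash
python3 top.py
```

```text
[ 0.5505 -0.1207  0.1493] top 0.1785 nose top 0.1055
dot 4 238.0920634920635 178.85079365079366 [-0.0189 -0.0027] 0.1433372808728701
1.7015850797494942 [ 3.4 -3.3 -6.1] [-0.74 -0.62 -0.08]
```

The key is in the groove: the torque is zero near yaw 1.70 and restoring on both sides. It was entered off-centre though, so I'll back out above the key and re-enter centred.

>>> carry_out(
  deltas=[
    [-0.05, 0, -0.15, 0, 0, 0, 0.2],
    [-0.05, 0, -0.15, 0, 0, 0.015, 0.2],
    [0, 0, -0.15, 0, 0, -0.03, 0.2],
    [0, 0, -0.15, 0, 0, 0.03, 0.2],
    [0, 0, -0.15, 0, 0, -0.015, 0.2],
    [0, 0, -0.15, 0, 0, 0, 0.2],
    [0, 0, -0.1, 0, 0, 0, 0.2],
    [0, 0, 0, 0, 0, 0, 0.2],
  ],
)

```text
time: 26.27
tool_pos: [0.5503, -0.1211, 0.16]
tool_rot: [-3.141, -0.0, 1.702]
contact_force: [0.0, 0.1, -3.9]
opening: 0.0395
grip_force: 30.0
```

```bash
python3 top.py
```

```text
[ 0.5503 -0.1211  0.16  ] top 0.1892 nose top 0.1054
dot 5 237.4798657718121 175.7214765100671 [-0.0192 -0.0026] 0.13668042447288342
1.702346301228848 [ 0.   0.1 -3.9] [-0.1   0.01 -0.01]
```

>>> carry_out(
  deltas=[
    [0, 0.02, 0.1, 0, 0, 0, 0.2],
    [0, 0, 0.1, 0, 0, 0, 0.2],
    [0, 0, 0.1, 0, 0, 0, 0.2],
    [0, 0, 0.1, 0, 0, 0, 0.2],
    [0, 0, 0.1, 0, 0, 0, 0.2],
    [0, 0, 0, 0, 0, 0, 0.2],
    [0, 0, 0, 0, 0, 0, 0.2],
    [0, 0, 0, 0, 0, 0, 0.2],
  ],
)

```text
time: 27.03
tool_pos: [0.5507, -0.1213, 0.1547]
tool_rot: [-3.141, -0.0, 1.702]
contact_force: [-2.9, 0.2, -0.8]
opening: 0.0396
grip_force: 30.0
```

```bash
python3 top.py
```

```text
[ 0.5507 -0.1213  0.1547] top 0.1839 nose top 0.1055
dot 3 237.1818181818182 177.0 [-0.02   -0.0036] 0.17639300684774264
1.7018418727375604 [-2.9  0.2 -0.8] [-0.04  0.77 -0.02]
```

>>> carry_out(
  deltas=[
    [0, -0.03, 0, 0, 0, 0, 0.2],
    [0, 0, 0.05, 0, 0, 0, 0.2],
    [0, 0, 0.05, 0, 0, 0, 0.2],
    [0, 0, 0.05, 0, 0, 0, 0.2],
    [0, 0, 0.05, 0, 0, 0, 0.2],
    [0, 0, 0, 0, 0, 0, 0.2],
    [0, 0, 0, 0, 0, 0, 0.2],
    [0, 0, 0, 0, 0, 0, 0.2],
  ],
)

```text
time: 27.8
tool_pos: [0.5507, -0.1214, 0.1532]
tool_rot: [3.141, 0.0, 1.702]
contact_force: [-4.7, 0.8, 5.3]
opening: 0.0394
grip_force: 30.0
```

```bash
python3 top.py
```

```text
[ 0.5507 -0.1214  0.1532] top 0.1825 nose top 0.1055
dot 6 237.62666666666667 177.752 [-0.0192 -0.0026] 0.13440919212504712
1.701847413596458 [-4.7  0.8  5.3] [0.02 1.09 0.07]
```

>>> carry_out(
  deltas=[
    [0, 0.02, -0.05, 0.005, 0, 0, 0.2],
    [0, 0.02, 0, 0.005, 0, 0, 0.2],
    [0, 0.02, 0, 0.005, 0, 0, 0.2],
    [0, 0.02, 0, 0.005, 0, 0, 0.2],
    [0, 0, 0.05, 0, 0, 0, 0.2],
    [0, 0, 0, 0, 0, 0, 0.2],
    [0, 0, 0, 0, 0, 0, 0.2],
    [0, 0, 0, 0, 0, 0, 0.2],
  ],
)

```text
time: 28.57
tool_pos: [0.5517, -0.1213, 0.153]
tool_rot: [-3.122, 0.0, 1.702]
contact_force: [-2.6, 0.7, 5.9]
opening: 0.0394
grip_force: 30.0
```

```bash
python3 top.py;  python3 -c "
from h import *
s=robot.observe();print(s['tool_rot'])"
```

```text
[ 0.5517 -0.1213  0.153 ] top 0.1822 nose top 0.1055
dot 7 237.383877159309 178.62188099808063 [-0.0182 -0.0031] 0.1683224150486464
1.701841165547883 [-2.6  0.7  5.9] [0.01 0.59 0.03]
[-3.12246502e+00  2.31976327e-04  1.70176843e+00]
```

>>> carry_out(
  deltas=[
    [0, -0.02, -0.15, -0.005, 0, 0, 0.2],
    [0, -0.02, -0.15, -0.005, 0, 0, 0.2],
    [0, -0.02, -0.15, -0.005, 0, 0, 0.2],
    [0, -0.02, -0.15, -0.005, 0, 0, 0.2],
    [0, 0, -0.15, 0, 0, 0, 0.2],
    [0.05, -0.07, 0, 0, 0, 0, 0.2],
    [0.06, -0.07, 0, 0, 0, 0, 0.2],
    [0, 0, 0, 0, 0, 0, 0.2],
  ],
)

```text
time: 29.33
tool_pos: [0.5491, -0.1204, 0.1603]
tool_rot: [3.141, 0.0, 1.702]
contact_force: [0.6, -0.1, -4.6]
opening: 0.0397
grip_force: 30.0
```

```bash
python3 top.py;  python3 -c "
from h import *
s=robot.observe();print(s['tool_rot'])"
```

```text
[ 0.5491 -0.1204  0.1603] top 0.1896 nose top 0.1055
dot 3 237.87644787644788 175.0 [-0.0195 -0.0027] 0.13557229962578685
1.7018313343437752 [ 0.6 -0.1 -4.6] [-0.09  0.05  0.01]
[3.14125698e+00 7.62698235e-05 1.70185031e+00]
```

Free here too, and all the cameras agree on this centre; I had drifted off it while following the forces. I'll lower here.

>>> carry_out(
  deltas=[
    [0, 0.03, 0.1, 0, 0, 0, 0.2],
    [0, 0, 0.1, 0, 0, 0, 0.2],
    [0, 0, 0.1, 0, 0, 0, 0.2],
    [0, 0, 0.1, 0, 0, 0, 0.2],
    [0, 0, 0.1, 0, 0, 0, 0.2],
    [0, 0, 0.1, 0, 0, 0, 0.2],
    [0, 0, 0, 0, 0, 0, 0.2],
    [0, 0, 0, 0, 0, 0, 0.2],
  ],
)

```text
time: 30.1
tool_pos: [0.55, -0.1206, 0.1544]
tool_rot: [3.14, 0.001, 1.702]
contact_force: [2.6, -0.6, -5.4]
opening: 0.0393
grip_force: 30.0
```

```bash
python3 top.py
```

```text
[ 0.55   -0.1206  0.1544] top 0.1837 nose top 0.1055
dot 4 237.76623376623377 177.0 [-0.0195 -0.0031] 0.15836165898695528
1.7017480337264657 [ 2.6 -0.6 -5.4] [-0.17 -0.58 -0.01]
```

>>> carry_out(
  deltas=[
    [0, 0.04, 0.1, 0, 0, 0, 0.2],
    [0, 0, 0.1, 0, 0, 0, 0.2],
    [0, 0, 0.1, 0, 0, 0, 0.2],
    [0, 0, 0.1, 0, 0, 0, 0.2],
    [0, 0, 0, 0, 0, 0, 0.2],
    [0, 0, 0, 0, 0, 0, 0.2],
    [0, 0, 0, 0, 0, 0, 0.2],
    [0, 0, 0, 0, 0, 0, 0.2],
  ],
)

```text
time: 30.87
tool_pos: [0.5504, -0.1209, 0.1512]
tool_rot: [3.14, 0.001, 1.702]
contact_force: [-0.0, -1.2, 4.8]
opening: 0.0394
grip_force: 30.0
```

```bash
python3 top.py
```

```text
[ 0.5504 -0.1209  0.1512] top 0.1805 nose top 0.1055
dot 3 238.04166666666666 178.0 [-0.0196 -0.0026] 0.13117346111978329
1.7017700236381357 [-0.  -1.2  4.8] [-0.43 -0.17 -0.02]
```

>>> carry_out(
  deltas=[
    [0.02, 0, -0.1, 0, 0, 0, 0.2],
    [0.02, 0, -0.1, 0, 0, 0, 0.2],
    [0, 0, -0.1, 0, 0, 0.025, 0.2],
    [0, 0, 0, 0, 0, 0.025, 0.2],
    [0, 0, 0, 0, 0, 0.025, 0.2],
    [0, 0, 0, 0, 0, 0.025, 0.2],
    [0, 0, 0, 0, 0, 0, 0.2],
    [0, 0, 0, 0, 0, 0, 0.2],
  ],
)

```text
time: 31.63
tool_pos: [0.55, -0.1203, 0.1521]
tool_rot: [-3.141, 0.0, 1.602]
contact_force: [3.5, -2.8, -7.4]
opening: 0.0396
grip_force: 30.0
```

```bash
python3 top.py
```

```text
[ 0.55   -0.1203  0.1521] top 0.1813 nose top 0.1055
dot 4 238.9723926380368 177.8435582822086 [-0.0191 -0.0012] 0.06122379124732266
1.6018115721648938 [ 3.5 -2.8 -7.4] [-0.89 -1.05  0.07]
```

>>> carry_out(
  deltas=[
    [0, 0, 0, 0, 0, -0.025, 0.2],
    [0, 0, 0, 0, 0, -0.025, 0.2],
    [0, 0, 0, 0, 0, -0.025, 0.2],
    [0, 0, 0, 0, 0, -0.025, 0.2],
    [0, 0, 0, 0, 0, -0.05, 0.2],
    [0, 0, 0, 0, 0, -0.05, 0.2],
    [0, 0, 0, 0, 0, 0, 0.2],
    [0, 0, 0, 0, 0, 0, 0.2],
  ],
)

```text
time: 32.4
tool_pos: [0.5501, -0.12, 0.1523]
tool_rot: [3.141, -0.0, 1.801]
contact_force: [5.1, -2.5, -6.6]
opening: 0.0396
grip_force: 30.0
```

```bash
python3 top.py
```

```text
[ 0.5501 -0.12    0.1523] top 0.1815 nose top 0.1055
dot 6 237.23280423280423 177.77777777777777 [-0.0191 -0.005 ] 0.2557194138718491
1.8013637359223766 [ 5.1 -2.5 -6.6] [-0.5  -1.09 -0.05]
```

This fits better: the collet turns freely over 0.2 rad here, so it isn't keyed. It was wedged on the key's sloped top. The angles swept so far are ruled out, so I'll lift, recentre and continue the sweep the same way.

>>> carry_out(
  deltas=[
    [-0.06, -0.03, -0.15, 0, 0, 0.04, 0.2],
    [0, 0, -0.15, 0, 0, 0.04, 0.2],
    [0, 0, -0.15, 0, 0, 0.04, 0.2],
    [0, 0, -0.15, 0, 0, 0.04, 0.2],
    [0, 0, 0, 0, 0, 0.04, 0.2],
    [0, 0, 0.08, 0, 0, 0, 0.2],
    [0, 0, 0.08, 0, 0, 0, 0.2],
    [0, 0, 0.08, 0, 0, 0, 0.2],
  ],
)

```text
time: 33.17
tool_pos: [0.5489, -0.1202, 0.1562]
tool_rot: [-3.14, -0.001, 1.603]
contact_force: [-1.7, 0.0, -0.6]
opening: 0.0394
grip_force: 30.0
```

>>> carry_out(
  deltas=[
    [0, 0, 0.03, 0, 0, 0.02, 0.2],
    [0, 0, 0.02, 0, 0, 0.02, 0.2],
    [0, 0, 0, 0, 0, 0.02, 0.2],
    [0, 0, 0, 0, 0, 0.02, 0.2],
    [0, 0, 0, 0, 0, 0.02, 0.2],
    [0, 0, 0, 0, 0, 0.02, 0.2],
    [0, 0, 0, 0, 0, 0, 0.2],
    [0, 0, 0, 0, 0, 0, 0.2],
  ],
)

```text
time: 33.83
tool_pos: [0.5499, -0.1204, 0.1561]
tool_rot: [3.141, -0.001, 1.482]
contact_force: [0.3, 0.5, -3.8]
opening: 0.0392
grip_force: 30.0
```

>>> carry_out(
  deltas=[
    [0, 0, 0.08, 0, 0, 0, 0.2],
    [0, 0, 0.08, 0, 0, 0, 0.2],
    [0, 0, 0.08, 0, 0, 0, 0.2],
    [0, 0, 0.08, 0, 0, 0, 0.2],
    [0, 0, 0, 0, 0, 0, 0.2],
    [0, 0, 0, 0, 0, 0, 0.2],
    [0, 0, 0, 0, 0, 0, 0.2],
    [0, 0, 0, 0, 0, 0, 0.2],
  ],
)

```text
time: 34.5
tool_pos: [0.55, -0.1207, 0.1533]
tool_rot: [3.14, 0.0, 1.482]
contact_force: [1.2, 0.5, 1.4]
opening: 0.0398
grip_force: 30.0
```

```bash
python3 top.py
```

```text
[ 0.55   -0.1207  0.1533] top 0.1826 nose top 0.1055
dot 6 239.55623721881392 177.69529652351738 [-0.0187  0.0006] -0.03343226326903912
1.4817797539446858 [1.2 0.5 1.4] [-0.06 -0.27  0.01]
```

>>> carry_out(
  deltas=[
    [0, 0, 0, 0, 0, 0.02, 0.2],
    [0, 0, 0, 0, 0, 0.02, 0.2],
    [0, 0, 0, 0, 0, 0.02, 0.2],
    [0, 0, 0, 0, 0, 0.02, 0.2],
    [0, 0, 0, 0, 0, 0.02, 0.2],
    [0, 0, 0.03, 0, 0, 0, 0.2],
    [0, 0, 0, 0, 0, 0, 0.2],
    [0, 0, 0, 0, 0, 0, 0.2],
  ],
)

```text
time: 35.27
tool_pos: [0.5489, -0.1202, 0.1521]
tool_rot: [-3.14, -0.001, 1.382]
contact_force: [-0.1, 0.9, -3.9]
opening: 0.0399
grip_force: 30.0
```

>>> carry_out(
  deltas=[
    [0, 0, 0.1, 0, 0, 0, 0.2],
    [0, 0, 0.1, 0, 0, 0, 0.2],
    [0, 0, 0.1, 0, 0, 0, 0.2],
    [0, 0, 0.1, 0, 0, 0, 0.2],
    [0, 0, 0.1, 0, 0, 0, 0.2],
    [0, 0, 0, 0, 0, 0, 0.2],
    [0, 0, 0, 0, 0, 0, 0.2],
    [0, 0, 0, 0, 0, 0, 0.2],
  ],
)

```text
time: 35.93
tool_pos: [0.5497, -0.1206, 0.1476]
tool_rot: [-3.142, -0.0, 1.382]
contact_force: [1.7, 0.3, -4.1]
opening: 0.0397
grip_force: 30.0
```

```bash
python3 top.py
```

```text
[ 0.5497 -0.1206  0.1476] top 0.1768 nose top 0.1055
dot 2 239.0 179.46511627906978 [-0.0178 -0.0011] 0.0634632277311509
1.3818330076794978 [ 1.7  0.3 -4.1] [ 0.11 -0.22 -0.07]
```

It really is in the keyway now: free axially and past the old stop. I'll keep sliding it down.

>>> carry_out(
  deltas=[
    [0, 0.02, 0.15, 0, 0, 0.01, 0.2],
    [0, 0, 0.15, 0, 0, 0.01, 0.2],
    [0, 0, 0.15, 0, 0, 0, 0.2],
    [0, 0, 0.15, 0, 0, 0, 0.2],
    [0, 0, 0.15, 0, 0, 0, 0.2],
    [0, 0, 0.15, 0, 0, 0, 0.2],
    [0, 0, 0.1, 0, 0, 0, 0.2],
    [0, 0, 0, 0, 0, 0, 0.2],
  ],
)

```text
time: 36.7
tool_pos: [0.5497, -0.1206, 0.1374]
tool_rot: [-3.141, -0.0, 1.362]
contact_force: [0.0, 0.2, -4.5]
opening: 0.0397
grip_force: 30.0
```

```bash
python3 top.py
```

```text
[ 0.5497 -0.1206  0.1374] top 0.1666 nose top 0.1055
dot 1 239.0 182.0 [-0.0185 -0.0021] 0.11124769873674993
1.3617670606203949 [ 0.   0.2 -4.5] [-0.08  0.05  0.05]
```

Perfectly free. Down to just above home.

>>> carry_out(
  deltas=[
    [0, 0, 0.25, 0, 0, 0, 0.2],
    [0, 0, 0.3, 0, 0, 0, 0.2],
    [0, 0, 0.3, 0, 0, 0, 0.2],
    [0, 0, 0.3, 0, 0, 0, 0.2],
    [0, 0, 0.3, 0, 0, 0, 0.2],
    [0, 0, 0.2, 0, 0, 0, 0.2],
    [0, 0, 0.1, 0, 0, 0, 0.2],
    [0, 0, 0, 0, 0, 0, 0.2],
  ],
)

```text
time: 37.47
tool_pos: [0.5497, -0.1206, 0.1199]
tool_rot: [-3.141, -0.0, 1.362]
contact_force: [-0.6, -0.7, -4.6]
opening: 0.0397
grip_force: 30.0
```

>>> carry_out(
  deltas=[
    [0, 0, 0.05, 0, 0, 0, 0.2],
    [0, 0, 0.05, 0, 0, 0, 0.2],
    [0, 0, 0.05, 0, 0, 0, 0.2],
    [0, 0, 0.05, 0, 0, 0, 0.2],
    [0, 0, 0.05, 0, 0, 0, 0.2],
    [0, 0, 0.05, 0, 0, 0, 0.2],
    [0, 0, 0, 0, 0, 0, 0.2],
    [0, 0, 0, 0, 0, 0, 0.2],
  ],
)

```text
time: 38.13
tool_pos: [0.5498, -0.1207, 0.1172]
tool_rot: [3.142, -0.0, 1.362]
contact_force: [-0.4, 0.3, -5.0]
opening: 0.039
grip_force: 30.0
```

>>> carry_out(
  deltas=[
    [0, 0, 0.05, 0, 0, 0, 0.2],
    [0, 0, 0.05, 0, 0, 0, 0.2],
    [0, 0, 0.05, 0, 0, 0, 0.2],
    [0, 0, 0.05, 0, 0, 0, 0.2],
    [0, 0, 0, 0, 0, 0, 0.2],
    [0, 0, 0, 0, 0, 0, 0.2],
    [0, 0, 0, 0, 0, 0, 0.2],
    [0, 0, 0, 0, 0, 0, 0.2],
  ],
)

```text
time: 38.8
tool_pos: [0.55, -0.1208, 0.1164]
tool_rot: [3.141, 0.0, 1.362]
contact_force: [-2.9, -0.3, 6.5]
opening: 0.0392
grip_force: 30.0
```

Shoulder contact at the expected height. Release and back away upwards.

>>> carry_out(
  deltas=[
    [0, 0, -0.05, 0, 0, 0, 0.2],
    [0, 0, 0, 0, 0, 0, 0.5],
    [0, 0, 0, 0, 0, 0, 0.6],
    [0, 0, 0, 0, 0, 0, 0.7],
    [0, 0, 0, 0, 0, 0, 0.7],
    [0, 0, 0, 0, 0, 0, 0.7],
    [0, 0, 0, 0, 0, 0, 0.7],
    [0, 0, 0, 0, 0, 0, 0.7],
  ],
)

```text
time: 39.47
tool_pos: [0.5499, -0.1206, 0.1157]
tool_rot: [3.142, -0.0, 1.362]
contact_force: [1.1, -1.1, 0.1]
opening: 0.0645
grip_force: 0.0
```

>>> carry_out(
  deltas=[
    [0, 0, -0.5, 0, 0, 0, 0.7],
    [0, 0, -1.5, 0, 0, 0, 0.7],
    [0, 0, -2.0, 0, 0, 0, 0.7],
    [0, 0, -2.5, 0, 0, 0, 0.7],
    [0, 0, -2.5, 0, 0, 0, 0.6],
    [0, 0, -2.0, 0, 0, 0, 0.4],
    [0, 0, -1.0, 0, 0, 0, 0.2],
    [0, 0, 0, 0, 0, 0, 0],
  ],
)

```text
time: 40.13
tool_pos: [0.5509, -0.121, 0.2384]
tool_rot: [3.136, 0.001, 1.362]
contact_force: [0.1, -0.1, -0.1]
opening: 0.0421
grip_force: 0.0
```

```bash
python3 - <<'E'
from h import *
s=robot.observe();print(s["tool_pos"],s["tool_rot"],s["opening"])
for n in("scene","side","wrist"):
    c=cams.read_camera(n);X=cloud(c);im=c["image"]
    R=np.hypot(X[...,0]-.5497,X[...,1]+.1206)
    m=(R<.03)&(X[...,2]>.13)&(X[...,2]<.155);print(n,"top",m.sum(),np.median(X[m],0).round(4) if m.any() else "")
    k=(im.max(2)<70)&(X[...,2]>.1)&(X[...,2]<.15)&(R>.1)&(R<.15)&(X[...,1]<-.18)
    if k.any():
        p=X[k].mean(0);print(" grip",k.sum(),p.round(4),np.median(X[k][X[k][:,2]>.133],0).round(4),"ang",np.arctan2(p[0]-.5497,-(p[1]+.1206)))
    if n=="side":cv2.imwrite("pics/g.png",cv2.resize(im[170:310,260:400],(600,600),interpolation=cv2.INTER_CUBIC))
E
```

```text
[ 0.55088236 -0.12100078  0.23836676] [3.13649670e+00 6.50815552e-04 1.36189241e+00] 0.042124010879321445
scene top 284 [ 0.5546 -0.1172  0.1435]
 grip 142 [ 0.5862 -0.2409  0.1262] [ 0.5838 -0.2425  0.1374] ang 0.2942555425995748
side top 196 [ 0.5469 -0.1241  0.1407]
 grip 121 [ 0.5767 -0.2484  0.1221] [ 0.5797 -0.2439  0.1349] ang 0.20793082591981485
wrist top 1833 [ 0.5501 -0.1181  0.1456]
```

View pics/g.png

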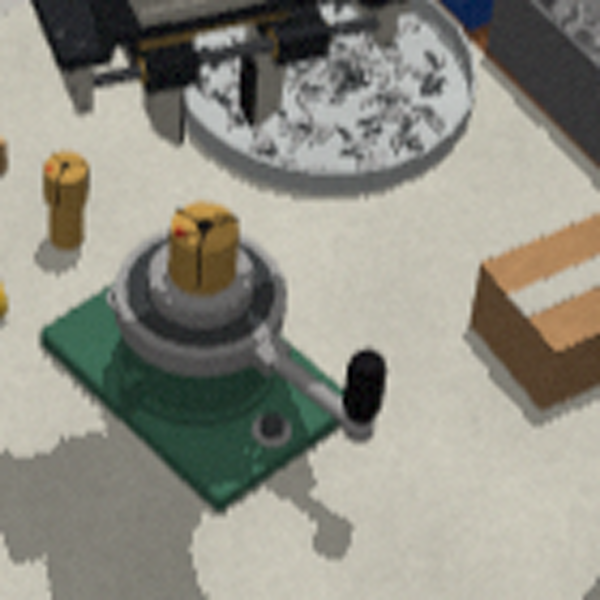

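The collet is seated: the side crop shows the shoulder on the nose at (205,285), the red dot at (180,232), and the lever grip at (365,385). Next I'll straddle the grip.

>>> carry_out(
  deltas=[
    [-2.28, 1.15, 0, 0, 0, 0, 0.65],
    [-2.28, 1.15, 0, 0, 0, 0, 0.65],
    [-2.28, 1.15, 0, 0, 0, 0, 0.65],
    [-2.28, 1.15, 0, 0, 0, 0, 0.65],
    [-2.28, 1.15, 0, 0, 0, 0, 0.65],
    [0, 0, 0, 0, 0, -0.12, 0.65],
    [0, 0, 0, 0, 0, -0.12, 0.65],
    [0, 0, 0, 0, 0, -0.12, 0.65],
  ],
)

```text
time: 40.95
tool_pos: [0.5817, -0.2445, 0.2331]
tool_rot: [-3.138, -0.003, 1.727]
contact_force: [0.8, -0.2, 0.3]
opening: 0.0596
grip_force: 0.0
```

>>> carry_out(
  deltas=[
    [0, 0, 0, 0, 0, -0.11, 0.65],
    [0, 0, 1.5, 0, 0, 0, 0.65],
    [0, 0, 2.2, 0, 0, 0, 0.65],
    [0, 0, 1.2, 0, 0, 0, 0.65],
    [0, 0, 0.6, 0, 0, 0, 0.65],
    [0, 0, 0, 0, 0, 0, 0.65],
    [0, 0, 0, 0, 0, 0, 0.65],
    [0, 0, 0, 0, 0, 0, 0.65],
  ],
)

```text
time: 41.62
tool_pos: [0.5828, -0.2443, 0.1813]
tool_rot: [3.141, 0.001, 1.832]
contact_force: [0.1, 0.1, 0.8]
opening: 0.06
grip_force: 0.0
```

```bash
python3 - <<'E'
from h import *
s=robot.observe();t=s["tool_pos"];print(t,s["tool_rot"],s["opening"])
c=cams.read_camera("wrist");X=cloud(c);im=c["image"]
k=(abs(X[...,2]-.139)<.006)&(np.hypot(X[...,0]-.5826,X[...,1]+.2443)<.03);print(k.sum(),X[k].mean(0) if k.any() else "")
cv2.imwrite("pics/h.png",im)
E
```

```text
[ 0.58279874 -0.2443204   0.18134208] [3.14075017e+00 7.27937855e-04 1.83183835e+00] 0.05995763004882121
683 [ 0.58064421 -0.24231321  0.13862809]
```

View pics/h.png

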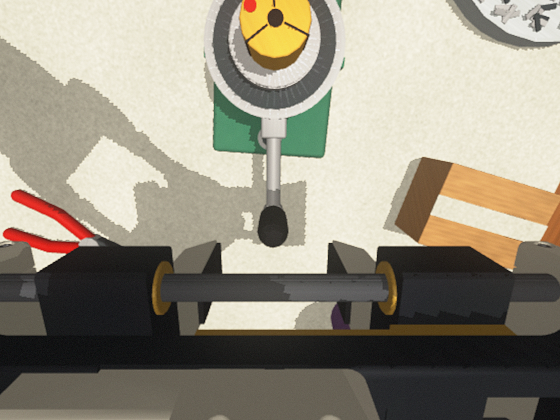

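The grip sits centred between the fingers at (272,228). A sliver of the tumbler shows at (342,317), so I'll check its clearance along the swing.

```bash
python3 - <<'E'
from h import *
P=[]
for n in("scene","side"):
    c=cams.read_camera(n);X=cloud(c);h=cv2.cvtColor(c["image"],cv2.COLOR_BGR2HSV)
    m=(X[...,2]>.182)&(X[...,2]<.2)&(np.hypot(X[...,0]-.7,X[...,1]+.37)<.12)&(c["image"].max(2)<60)
    if m.any():
        q=X[m];print(n,m.sum(),((q.min(0)+q.max(0))/2).round(3),q.min(0).round(3),q.max(0).round(3));P.append(((q.min(0)+q.max(0))/2)[:2])
for p in P:
  for f in np.arange(.26,1.3,.1):
    for nm,fl in(("0",f),("const.6",f*.6)):
        o=np.array([.5497+.128*np.sin(f),-.1206-.128*np.cos(f)]);d=p-o
        a=abs(d@[np.cos(fl),np.sin(fl)])-.095;b=abs(d@[np.sin(fl),-np.cos(fl)])-.0375
        print(round(f,2),nm,(np.hypot(max(a,0),max(b,0))-.036).round(3),end="; ")
  print()
E
```

```text
scene 956 [ 0.719 -0.368  0.188] [ 0.687 -0.401  0.182] [ 0.751 -0.335  0.194]
side 556 [ 0.717 -0.371  0.188] [ 0.684 -0.403  0.182] [ 0.749 -0.339  0.193]
0.26 0 0.081; 0.26 const.6 0.072; 0.36 0 0.09; 0.36 const.6 0.078; 0.46 0 0.096; 0.46 const.6 0.085; 0.56 0 0.098; 0.56 const.6 0.091; 0.66 0 0.098; 0.66 const.6 0.097; 0.76 0 0.095; 0.76 const.6 0.101; 0.86 0 0.088; 0.86 const.6 0.105; 0.96 0 0.08; 0.96 const.6 0.108; 1.06 0 0.074; 1.06 const.6 0.11; 1.16 0 0.074; 1.16 const.6 0.111; 1.26 0 0.078; 1.26 const.6 0.111; 
0.26 0 0.084; 0.26 const.6 0.074; 0.36 0 0.092; 0.36 const.6 0.08; 0.46 0 0.097; 0.46 const.6 0.087; 0.56 0 0.1; 0.56 const.6 0.093; 0.66 0 0.099; 0.66 const.6 0.099; 0.76 0 0.095; 0.76 const.6 0.103; 0.86 0 0.089; 0.86 const.6 0.106; 0.96 0 0.08; 0.96 const.6 0.109; 1.06 0 0.075; 1.06 const.6 0.111; 1.16 0 0.075; 1.16 const.6 0.111; 1.26 0 0.08; 1.26 const.6 0.112;
```

More than 70 mm of clearance. Lower and close lightly on the grip.

>>> carry_out(
  deltas=[
    [0, 0, 1.0, 0, 0, 0, 0.65],
    [0, 0, 1.8, 0, 0, 0, 0.65],
    [0, 0, 1.8, 0, 0, 0, 0.65],
    [0, 0, 1.4, 0, 0, 0, 0.65],
    [0, 0, 0.7, 0, 0, 0, 0.55],
    [0, 0, 0, 0, 0, 0, 0.4],
    [0, 0, 0, 0, 0, 0, 0.3],
    [0, 0, 0, 0, 0, 0, 0.2],
  ],
  force=8,
)

```text
time: 42.43
tool_pos: [0.583, -0.2444, 0.1147]
tool_rot: [3.14, 0.001, 1.832]
contact_force: [-0.9, -1.2, 0.6]
opening: 0.0375
grip_force: 0.0
```

>>> carry_out(
  deltas=[
    [0, 0, 0, 0, 0, 0, 0.1],
    [0, 0, 0, 0, 0, 0, 0.1],
    [0, 0, 0, 0, 0, 0, 0.1],
    [0, 0, 0, 0, 0, 0, 0.1],
    [0, 0, 0, 0, 0, 0, 0.1],
    [0, 0, 0, 0, 0, 0, 0.1],
    [0, 0, 0, 0, 0, 0, 0.1],
    [0, 0, 0, 0, 0, 0, 0.1],
  ],
)

```text
time: 43.1
tool_pos: [0.5827, -0.2444, 0.1145]
tool_rot: [3.141, 0.001, 1.832]
contact_force: [-1.4, -0.6, 6.7]
opening: 0.0216
grip_force: 8.0
```

>>> carry_out(
  deltas=[
    [0.02, 0.77, 0, 0, 0, -0.06, 0.1],
    [0.02, 0.77, 0, 0, 0, -0.06, 0.1],
    [0.02, 0.77, 0, 0, 0, -0.06, 0.1],
    [0.02, 0.77, 0, 0, 0, -0.06, 0.1],
    [0.02, 0.77, 0, 0, 0, -0.06, 0.1],
    [0.02, 0.77, 0, 0, 0, -0.06, 0.1],
    [0.02, 0.77, 0, 0, 0, -0.06, 0.1],
    [0, 0, 0, 0, 0, 0, 0.1],
  ],
)

```text
time: 43.77
tool_pos: [0.6316, -0.2193, 0.1146]
tool_rot: [3.14, 0.002, 2.256]
contact_force: [0.5, 1.0, 5.8]
opening: 0.0215
grip_force: 8.0
```

>>> carry_out(
  deltas=[
    [0.02, 0.77, 0, 0, 0, -0.06, 0.1],
    [0.02, 0.77, 0, 0, 0, -0.06, 0.1],
    [0.02, 0.77, 0, 0, 0, -0.06, 0.1],
    [0.02, 0.77, 0, 0, 0, -0.06, 0.1],
    [0.02, 0.77, 0, 0, 0, -0.06, 0.1],
    [0.02, 0.77, 0, 0, 0, -0.06, 0.1],
    [0.02, 0.77, 0, 0, 0, -0.06, 0.1],
    [0, 0, 0, 0, 0, 0, 0.1],
  ],
)

```text
time: 44.43
tool_pos: [0.6649, -0.1774, 0.1145]
tool_rot: [3.141, 0.001, 2.676]
contact_force: [-0.8, 1.5, 6.7]
opening: 0.0215
grip_force: 8.0
```

>>> carry_out(
  deltas=[
    [0.01, 0.26, 0, 0, 0, -0.02, 0.1],
    [0.01, 0.26, 0, 0, 0, -0.02, 0.1],
    [0.01, 0.26, 0, 0, 0, -0.02, 0.1],
    [0.01, 0.26, 0, 0, 0, -0.02, 0.1],
    [0, 0.26, 0, 0, 0, -0.02, 0.1],
    [0, 0.26, 0, 0, 0, -0.02, 0.1],
    [0, 0, 0, 0, 0, 0, 0.1],
    [0, 0, 0, 0, 0, 0, 0.1],
  ],
)

```text
time: 45.1
tool_pos: [0.6706, -0.164, 0.1145]
tool_rot: [3.141, 0.002, 2.792]
contact_force: [0.0, -0.1, 6.0]
opening: 0.0214
grip_force: 8.0
```

>>> carry_out(
  deltas=[
    [0, 0.13, 0, 0, 0, -0.01, 0.1],
    [0, 0.13, 0, 0, 0, -0.01, 0.1],
    [0, 0.13, 0, 0, 0, -0.01, 0.1],
    [0, 0.13, 0, 0, 0, -0.01, 0.1],
    [0, 0.13, 0, 0, 0, -0.01, 0.1],
    [0, 0, 0, 0, 0, 0, 0.1],
    [0, 0, 0, 0, 0, 0, 0.1],
    [0, 0, 0, 0, 0, 0, 0.1],
  ],
)

```text
time: 45.77
tool_pos: [0.6712, -0.1614, 0.1145]
tool_rot: [-3.137, 0.0, 2.841]
contact_force: [-4.5, -10.3, 5.9]
opening: 0.0217
grip_force: 8.0
```

The stop is reached, with 11 N reaction and no more travel. Open and lift clear.

>>> carry_out(
  deltas=[
    [0, 0, 0, 0, 0, 0, 0.3],
    [0, 0, 0, 0, 0, 0, 0.4],
    [0, 0, 0, 0, 0, 0, 0.5],
    [0, 0, 0, 0, 0, 0, 0.6],
    [0, 0, 0, 0, 0, 0, 0.65],
    [0, 0, 0, 0, 0, 0, 0.65],
    [0, 0, 0, 0, 0, 0, 0.65],
    [0, 0, 0, 0, 0, 0, 0.65],
  ],
)

```text
time: 46.43
tool_pos: [0.6722, -0.1577, 0.1136]
tool_rot: [3.141, -0.0, 2.842]
contact_force: [-0.6, 1.2, -1.1]
opening: 0.0593
grip_force: 0.0
```

>>> carry_out(
  deltas=[
    [0, -0.2, -0.5, 0, 0, 0, 0.65],
    [0, -0.1, -1.5, 0, 0, 0, 0.65],
    [0, 0, -2.5, 0, 0, 0, 0.65],
    [0, 0, -2.5, 0, 0, 0, 0.65],
    [0, 0, -2.5, 0, 0, 0, 0.65],
    [0, 0, -1.5, 0, 0, 0, 0.65],
    [0, 0, -0.5, 0, 0, 0, 0.65],
    [0, 0, 0, 0, 0, 0, 0.65],
  ],
)

```text
time: 47.1
tool_pos: [0.6718, -0.1611, 0.2306]
tool_rot: [-3.141, 0.003, 2.842]
contact_force: [-0.4, 0.2, 0.0]
opening: 0.0598
grip_force: 0.0
```

```bash
python3 - <<'E'
from h import *
s=robot.observe();print(s["time"],s["tool_pos"],s["contact_force"],s["opening"])
for n in("scene","side"):
    c=cams.read_camera(n);X=cloud(c);im=c["image"];R=np.hypot(X[...,0]-.5497,X[...,1]+.1206)
    k=(im.max(2)<70)&(X[...,2]>.1)&(X[...,2]<.143)&(R>.1)&(R<.155)&(X[...,0]>.6)
    if k.any(): p=X[k].mean(0);print(n,k.sum(),p.round(4),np.arctan2(p[0]-.5497,-(p[1]+.1206)))
    m=(R<.02)&(X[...,2]>.13)&(X[...,2]<.155);print(m.sum(),np.median(X[m],0).round(4) if m.any() else "")
    if n=="side":cv2.imwrite("pics/i.png",cv2.resize(im[150:330,240:420],(600,600),interpolation=cv2.INTER_CUBIC))
E
```

```text
47.1 [ 0.67177357 -0.16109854  0.2306029 ] [-0.38707618  0.16116516  0.01400767] 0.059827617619377806
scene 157 [ 0.6748 -0.159   0.1268] 1.2729387563205796
62 [ 0.5378 -0.1211  0.1442]
side 110 [ 0.6656 -0.1661  0.1224] 1.196910627720708
170 [ 0.5479 -0.1235  0.1408]
```

View pics/i.png

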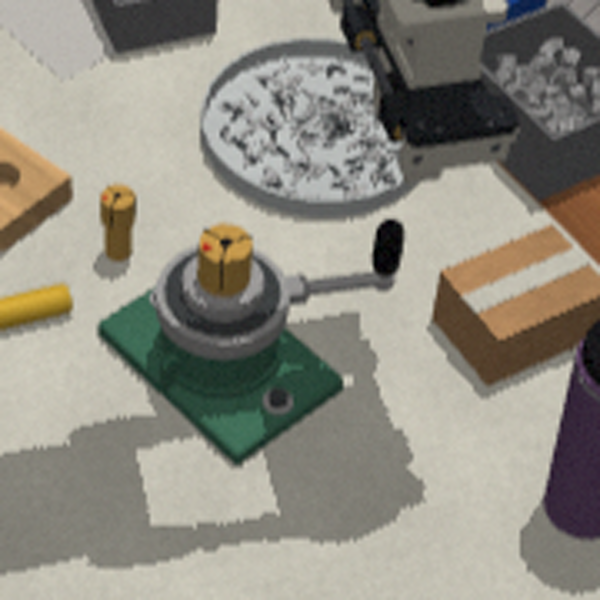

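The collet is home at (225,260), the lever has swung round with its grip at (388,250), and the gripper is clear. Handing in.

```bash
python3 -c "
from cell import robot
print(robot.hand_in())"
```

```text
the job is handed in; nothing more can be done
None
```

The brass collet is fully home in the fixture with its shoulder on the nose, the lever is at its far stop, and the arm is clear; I handed the job in at about 47 s (it was wedged on the key's top and pressed with up to about 17 N before the keyway was found).

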